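# Lock the split die and feel its marked seam

## Task

Slide each lock sleeve lying on the bench onto the tie bar of its own colour, all the way against the die block so that the sprung ball clicks out behind it (a bar without a sleeve stays bare). Then take the feeler stylus from its rest and draw its tip, inside the seam, slowly (no faster than about 4 cm/s while it is in the seam) along the whole seam marked by the green disc, from the disc end round the step to the far end; keep out of the other seam. Hang the stylus upright in its rest again, and do not knock the oil bottle over.

Things in the scene. Friction and masses are not known exactly. Their poses are not given: they have to be found in the camera images.
- die: brown split die block fixed to the bench, from x -115 to +100, y -65 to +65, z 0 to 95 mm. Origin: centre of the underside below the middle of the seams; x along the seams, away from the discs, y towards the side with three tie bars, z up. Two dark open seams, A and B, divide its flat top: straight-walled grooves 10 mm wide, 8 mm deep.
- seam_a (a point): start of seam A: middle of the groove, at top-face height, 10 mm from its closed end. Axes as the die's. Centre line from here: 85 mm along +x, then a square step of 22 mm along +y, then along +x again, 85 mm to the last point to be felt (the groove runs on 15 mm more, out of the block's end). Die frame: x -85, y +18, z 95 mm.
- seam_b (a point): start of seam B: as seam A and of the same course (85 mm along +x, 22 mm along +y, 85 mm along +x). Die frame: x -85, y -42, z 95 mm.
- stylus: feeler stylus 142 mm long: orange handle 22 x 22 mm from 65 to 142 mm above the tip; below it a brass flange 34 mm across, 5 mm thick, its underside 60 mm above the tip; then a steel stem 10 mm thick, tapering over the last 28 mm to a 4 mm wide tip. Origin: the tip's end; z up along it, x and y square to the handle's flats. 0.11 kg.
- rest: stylus rest fixed to the bench: a fork of two level arms, top at 85 mm, with a 16 mm slot between them along x, open towards -x (arms end 35 mm from the origin), closed by a column at x +32 mm. Origin: on the bench below the place where the stylus hangs upright, flange on both arms, tip 25 mm above the bench.
- disc_green: green marker disc, 22 mm across, 3 mm thick, fixed on the die's top at the closed end of one of the two seams, in line with it: this is the seam to be checked. Origin: centre of its underside. It does not move.
- disc_white: white marker disc, 22 mm across, 3 mm thick, fixed in the same way at the closed end of the other seam, which is not to be entered. Origin: centre of its underside.
- oil: grey oil bottle with a red cap, 60 mm across, 150 mm tall, standing beyond the work, not part of it. Origin: centre of its underside; z up.
- sleeve_red: red lock sleeve, a square tube 38 x 60 x 38 mm with a 21 mm square bore right through along its y (the 60 mm way), about 0.2 kg, lying on the bench with its bore level. Origin: its middle. May be absent. Home: on the red bar, end against the die's face, origin 30 mm from that face.
- bar_red (a point): root of the red tie bar, on its axis in the die's +y face, 75 mm above the bench. The bar, 18 mm thick steel, stands out level along the die's +y, 105 mm long; its last 22 mm are a red cone tapering to 8 mm; a thin red ring is at its root. Axes as the die's.
- ball_red (a joint): sprung brass ball on top of the red bar, 69 mm from the die's face, 3.5 mm proud: 0 = out, grows as it is pressed in (m, at most 0.006). Pushing a sleeve over it takes about 3 to 8 N; once the whole sleeve is past, it clicks out behind it and keeps it home.
- sleeve_blue: blue lock sleeve, a square tube 38 x 60 x 38 mm with a 21 mm square bore right through along its y (the 60 mm way), about 0.2 kg, lying on the bench with its bore level. Origin: its middle. May be absent. Home: on the blue bar, end against the die's face, origin 30 mm from that face.
- bar_blue (a point): root of the blue tie bar, on its axis in the die's +y face, 75 mm above the bench. The bar, 18 mm thick steel, stands out level along the die's +y, 105 mm long; its last 22 mm are a blue cone tapering to 8 mm; a thin blue ring is at its root. Axes as the die's.
- ball_blue (a joint): sprung brass ball on top of the blue bar, 69 mm from the die's face, 3.5 mm proud: 0 = out, grows as it is pressed in (m, at most 0.006). Pushing a sleeve over it takes about 3 to 8 N; once the whole sleeve is past, it clicks out behind it and keeps it home.
- sleeve_yellow: yellow lock sleeve, a square tube 38 x 60 x 38 mm with a 21 mm square bore right through along its y (the 60 mm way), about 0.2 kg, lying on the bench with its bore level. Origin: its middle. May be absent. Home: on the yellow bar, end against the die's face, origin 30 mm from that face.
- bar_yellow (a point): root of the yellow tie bar, on its axis in the die's +y face, 75 mm above the bench. The bar, 18 mm thick steel, stands out level along the die's +y, 105 mm long; its last 22 mm are a yellow cone tapering to 8 mm; a thin yellow ring is at its root. Axes as the die's.
- ball_yellow (a joint): sprung brass ball on top of the yellow bar, 69 mm from the die's face, 3.5 mm proud: 0 = out, grows as it is pressed in (m, at most 0.006). Pushing a sleeve over it takes about 3 to 8 N; once the whole sleeve is past, it clicks out behind it and keeps it home.

How it is judged:
By the outcome, as a careful person would: the job done as asked, in the order asked, and still so for the second after the job is handed in, with the robot touching nothing.
Of sleeve_red, sleeve_blue, sleeve_yellow only 2 to 3 are there at a start; the rules pass over those that are not, and their reading is None.
At some moment in a run one of sleeve_red, sleeve_blue, sleeve_yellow may be knocked a few centimetres aside while the robot is not near it.
It also fails if it takes over 210 s, if anything falls off the work surface, if the arm or the gripper's body presses on something with over 40 N, if the wrist force passes 120 N, or if a joint passes its speed limit or range.

## Robot

A 7-joint arm with a two-finger parallel gripper is mounted at the origin on the work surface. World frame = base frame: x ahead of the robot, y to its left, z up, the work surface at z = 0. Lengths are in m, angles in degrees, forces in N, time in s.
With the tool pointing down it reaches from about 0.425 to 0.875 m from the base axis. Payload 4.7 kg.
Tool frame: the origin (TCP) lies at the very end of the fingers, on their centre line; the grasp point (between the pads) lies 19 mm behind it; z points along the fingers, y is the direction in which the jaws open and shut (so a half turn about z gives the same grasp; the last joint's range is limited). The gripper opens to 87 mm and grips with 3 to 60 N. Pads are 19 mm wide; open, the fingers measure 117 mm over their backs; the gripper's body (75 mm by 190 mm) begins 51 mm behind the grasp point.
Start: joints at [65.495, 18.392, -4.016, 83.108, 1.295, 78.541, -3.26], TCP at [0.278, -0.588, 0.223] pointing down, gripper open.
Joint ranges: [-163.93, 163.93], [-17.29, 119.83], [-79.2, 71.16], [3.27, 140.29], [-89.18, 269.18], [5.43, 117.66], [-154.24, 154.24]. Speed limits (degrees/s): [147.25, 147.25, 180, 180, 180, 180, 180].

## Interface

Orientations are given as [roll, pitch, yaw] about the fixed x, y, z axes, in that order (R = Rz(yaw) Ry(pitch) Rx(roll)).
In Python, from cell import * gives the robot as it stands.
- The arm moves only by the tool drive_tool, never from a script. Its argument "moves" is text: rows parted by semicolons, each of 5 numbers parted by spaces: the shift along the tool's x, y, z in m, then the turn about the tool's z in degrees, then the gripper's target within -1 to 1 (fully open at 1, half-way at 0, shut at -1). In form: x y z yaw fingers; .... A call has exactly 8 rows; each row is the pose to reach, as a shift and turn from the pose commanded when the call began, along the tool's axes at that moment; what a row does not reach only later rows make up. A row lasts 1/10 s, in which the tool goes at most 50 mm and 8.59 degrees, less where a joint would pass 70% of its speed; a pose out of reach is approached as far as the arm can. A call with a gripper value outside its range is refused whole. The fingers move at their own pace and stop on an object; "grip_force" is the grip in N (left out, the last holds). Time passes only in rows, so rows that repeat a pose let the fingers close, or fill a call up. It gives the time, the measured TCP pose, the force and the opening at its end, in the units of the state.
- get_obs(): the state, without advancing time (a new reading comes with each control period).
- read_camera(name): name is "scene" or "top"; returns (picture, depth): 384x512x3 uint8, red, green, blue; 384x512 float32, m along the optical axis (not along the pixel's ray), 0 where there is no reading.
- calibration(name): a dict with "intrinsics" (3x3 intrinsics, pixels), "cam_to_world" (4x4, takes a point from camera to world coordinates). Camera axes: x right, y up, looking along -z (the intrinsics and any distortion apply to the point x, -y, -z); pixel columns grow to the right and rows downward; lengths in m; the calibration is good to about 2 mm. A picture is of the moment at which its call begins. calibration takes no time and is no camera call.
- sign_off(): hands the job in, once; it reports no verdict.
Trained networks look in the newest picture that a camera, given by its name, has taken for a name from the list of things; names that differ only in an ending like _2 or _b are one class to them, and where a whole thing is asked for, a point or a joint stands for the part that bears it (a point fixed in the world has none). Each returns a list of dicts, best first, with "conf" (0 to 1); they miss things now and then, are a little off and sometimes report something else, mostly with a low value. They report only what shows in the picture. A call takes as long as a camera call.
- search_frame(camera, name): "uv" ([column, row] in pixels, amid what is visible of it).
- pinpoint(camera, name): "uv" ([column, row] in pixels: a listed point, or the origin of a listed thing).
The state is a dict: "time_s": time; "qpos": joint angles; "joint_velocities": joint speeds; "effort": joint torques, N m; "tool_pos": TCP position; "tool_rot": TCP orientation; "force": force on the tool from outside, world axes, zero at the start; "wrist_torque": the same for the moment, N m; "grip_width": finger opening in m.
Only numpy, scipy, OpenCV 4.12 (cv2) and the standard library are available. Lean on these libraries where they do the work, as an engineer would, in place of code of your own. Each camera call takes 0.05 s, during which the arm holds its last target. There are 200 camera calls.

## Working session

There is one attempt and no reset: what is moved stays moved. The work goes in short steps, Python scripts to look and compute and a tool call to move; the robot and the scene stay as the last step left them, time stands still between calls to the robot, and variables do not carry over. Pictures are saved under pics/ and viewed, about 12 in all and at most 16, crops included, and the job is handed in when it is done.

Besides the shell and the picture viewer there is one more tool, called after "Request:" as name(argument=value, ...) on one line, values as JSON. drive_tool: Moves the arm, as the interface text tells. Its arguments: {"type":"object","properties":{"moves":{"type":"string"},"grip_force":{"type":"number"}},"required":["moves"]}

```bash
ls; mkdir -p pics; cat > h.py <<'E'
from cell import *
import numpy as np, cv2
from scipy.spatial.transform import Rotation as R
def cal(n):
    c=calibration(n); return np.array(c["intrinsics"]),np.array(c["cam_to_world"])
def cloud(n,depth):
    K,T=cal(n); h,w=depth.shape
    u,v=np.meshgrid(np.arange(w),np.arange(h))
    P=np.stack([(u-K[0,2])/K[0,0]*depth,-(v-K[1,2])/K[1,1]*depth,-depth,np.ones_like(depth)],-1)
    return (P@T.T)[...,:3]
def proj(n,p):
    K,T=cal(n); q=np.linalg.inv(T)@np.append(p,1); return np.array([K[0,0]*q[0]/-q[2]+K[0,2],K[1,1]*q[1]/q[2]+K[1,2]])
def atz(n,uv,z):
    K,T=cal(n); d=T[:3,:3]@np.array([(uv[0]-K[0,2])/K[0,0],-(uv[1]-K[1,2])/K[1,1],-1]); o=T[:3,3]
    return o+d*(z-o[2])/d[2]
def save(img,name,s=1.5):
    cv2.imwrite("pics/"+name,cv2.resize(img[...,::-1],None,fx=s,fy=s,interpolation=cv2.INTER_CUBIC))
E
python3 - <<'E'
from h import *
np.set_printoptions(precision=4,suppress=True)
print(get_obs())
Z={'seam_a':.095,'seam_b':.095,'disc_green':.095,'disc_white':.095,'bar_red':.075,'bar_blue':.075,'bar_yellow':.075,'sleeve_red':.019,'sleeve_blue':.019,'sleeve_yellow':.019,'stylus':.025,'rest':0,'oil':0,'die':0}
for n in("scene","top"):
    c=calibration(n); print(n,c)
    i,d=read_camera(n); save(i,n+"0.png"); np.save(n+"0d.npy",d); np.save(n+"0i.npy",i)
    for k,z in Z.items():
        for r in pinpoint(n,k)[:2]: print(n,k,round(r["conf"],2),np.round(r["uv"],1),atz(n,r["uv"],z))
print(get_obs()["time_s"])
E
```

```text
pics
{'time_s': 0.0, 'qpos': array([65.4959, 18.4398, -4.0153, 83.1745,  1.2952, 78.5413, -3.2606]), 'joint_velocities': array([-0.1148,  0.0208,  0.0077,  0.1206,  0.0047, -0.0637,  0.0893]), 'effort': array([ -0.0001, -49.1281,  -0.4036, -31.2526,  -0.0637,   0.0436,
         0.0002]), 'tool_pos': array([ 0.2776, -0.5871,  0.2215]), 'tool_rot': array([-179.8896,    0.0061,   25.313 ]), 'force': array([-0.2938, -0.1107,  0.1034]), 'wrist_torque': array([-0.0121,  0.0676,  0.0021]), 'grip_width': 0.08654340673626873}
scene {'intrinsics': array([[488.674 ,   0.    , 250.4463],
       [  0.    , 488.674 , 190.1291],
       [  0.    ,   0.    ,   1.    ]]), 'cam_to_world': array([[-0.0269, -0.7622,  0.6467,  1.3219],
       [ 0.9995, -0.0116,  0.028 ,  0.0621],
       [-0.0138,  0.6472,  0.7622,  0.9566],
       [ 0.    ,  0.    ,  0.    ,  1.    ]])}
scene seam_a 0.73 [169.1 142. ] [ 0.4341 -0.1799  0.095 ]
scene seam_a 0.68 [144.8 147.1] [ 0.4532 -0.2386  0.095 ]
scene seam_b 0.73 [169.1 142. ] [ 0.4341 -0.1799  0.095 ]
scene seam_b 0.68 [144.8 147.1] [ 0.4532 -0.2386  0.095 ]
scene d
[... 1463 characters left out ...]
6 -0.1315  0.095 ]
top disc_white 0.39 [359.2 291. ] [ 0.4121 -0.1768  0.095 ]
top bar_red 0.8 [331.7 269.3] [ 0.4499 -0.129   0.075 ]
top bar_red 0.53 [354.  236.2] [ 0.5163 -0.172   0.075 ]
top bar_blue 0.76 [330.4 230.3] [ 0.5254 -0.1256  0.075 ]
top bar_yellow 0.88 [333.4 188.4] [ 0.6106 -0.1306  0.075 ]
top sleeve_blue 0.82 [193.1 272.7] [0.4297 0.146  0.019 ]
top sleeve_yellow 0.74 [138.  266.9] [0.4352 0.2612 0.019 ]
top sleeve_yellow 0.28 [333.4 231.4] [ 0.531  -0.1423  0.019 ]
top stylus 0.9 [135.9 181. ] [0.6163 0.2848 0.025 ]
top rest 0.59 [138.  184.2] [0.6151 0.287  0.    ]
top oil 0.96 [231.7 134.1] [0.7432 0.0871 0.    ]
top die 0.69 [353.9 237.4] [ 0.5229 -0.1901  0.    ]
1.5
```

View pics/scene0.png

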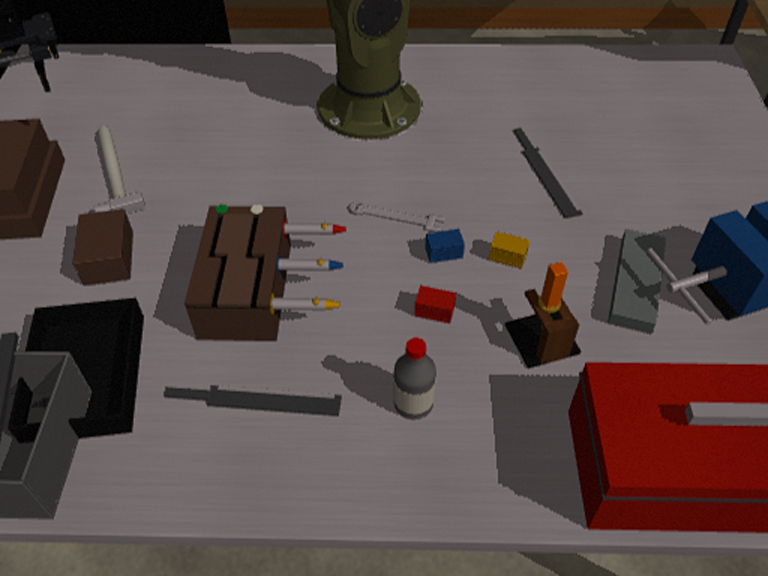

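View pics/top0.png

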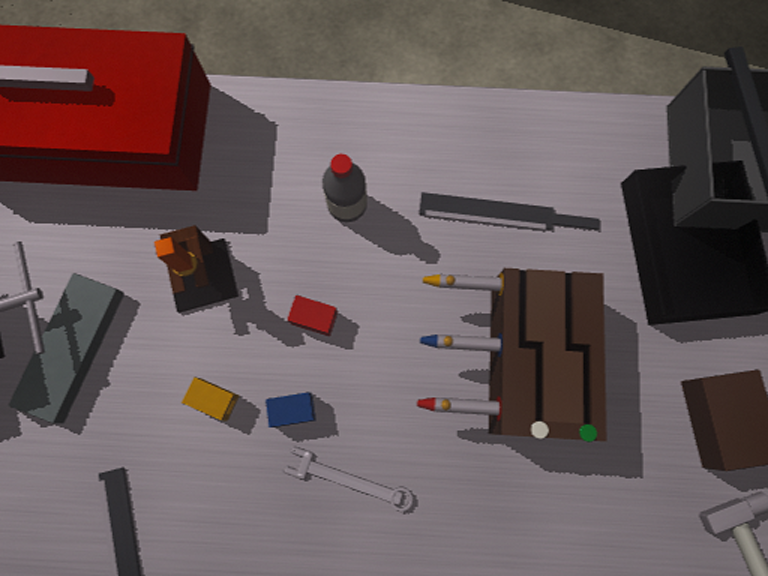

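The pictures show all three sleeves, bars in order red, blue, yellow along +x, and the green disc (scene px 148,140) on the far-from-bars seam, so it's seam B. Next I fit poses from depth.

```bash
cat > fit.py <<'E'
from h import *
np.set_printoptions(precision=4,suppress=True)
def masks(i):
    H=cv2.cvtColor(i,cv2.COLOR_RGB2HSV); h,s,v=[H[...,k].astype(int) for k in range(3)]
    return dict(red=((h<6)|(h>174))&(s>150)&(v>60),blue=(h>100)&(h<125)&(s>130)&(v>40),yellow=(h>17)&(h<28)&(s>130)&(v>60),orange=(h>=6)&(h<15)&(s>170)&(v>120))
def rect(p):
    (c,wh,a)=cv2.minAreaRect((p[:,:2]*1000).astype(np.float32))
    if wh[0]<wh[1]: wh=wh[::-1]; a+=90
    return np.array(c)/1000,np.array(wh),(a+90)%180-90   # a: direction of long side
def sleeves(n,i,d):
    P=cloud(n,d);M=masks(i);out={}
    for k in("red","blue","yellow"):
        m=M[k]&(P[...,0]>.35)&(P[...,0]<.68)&(P[...,1]>0.03)&(P[...,1]<.33)&(P[...,2]>.030)&(P[...,2]<.046)&(d>0)
        nn,l,st,_=cv2.connectedComponentsWithStats(m.astype(np.uint8))
        if nn>1: out[k]=rect(P[l==1+np.argmax(st[1:,4])])+(P[m][:,2].mean(),m.sum())
    return out
E
python3 - <<'E'
from fit import *
for n in("scene","top"):
    i=np.load(n+"0i.npy");d=np.load(n+"0d.npy");P=cloud(n,d)
    for k,v in sleeves(n,i,d).items(): print(n,k,*v)
    m=(P[...,2]>.088)&(P[...,2]<.104)&(P[...,0]>.38)&(P[...,0]<.68)&(P[...,1]>-.3)&(P[...,1]<-.1)&(d>0)
    nn,l,st,_=cv2.connectedComponentsWithStats(m.astype(np.uint8),connectivity=8)
    for j in range(1,nn):
        if st[j,4]>100: p=P[l==j]; print(n,"die top",st[j,4],*rect(p),p[:,2].mean())
    print("all",*rect(P[m]))
    m=masks(i)["orange"]&(P[...,1]>.2)&(P[...,2]>.06)&(d>0); p=P[m]; print("orange",len(p),p.min(0),p.max(0))
    t=p[p[:,2]>p[:,2].max()-.006]; print(" top",len(t),*rect(t),t[:,2].mean())
    m=(P[...,0]>.54)&(P[...,0]<.70)&(P[...,1]>.2)&(P[...,1]<.36)&(P[...,2]>.012)&(d>0);q=P[m]
    print("rest z hist",np.histogram(q[:,2],np.arange(.01,.19,.01)))
    for lo,hi in((.078,.092),(.092,.12)):
        t=q[(q[:,2]>lo)&(q[:,2]<hi)]; print(lo,len(t),*(rect(t) if len(t)>3 else ()))
    # close-up
i=np.load("top0i.npy"); a=cv2.resize(i[140:215,95:170],None,fx=5,fy=5,interpolation=cv2.INTER_CUBIC)
j=np.load("scene0i.npy"); b=cv2.resize(j[165:240,330:405],None,fx=5,fy=5,interpolation=cv2.INTER_CUBIC)
save(np.hstack([a,b]),"rest.png",1)
E
```

```text
scene red [0.5652 0.1254] [60.2623 42.9748] 77.5899887084961 0.03587256583103051 328
scene blue [0.433  0.1447] [59.131  42.2549] -77.95423316955566 0.03565878271598634 266
scene yellow [0.4415 0.2572] [59.7239 45.4892] 69.7600326538086 0.035808342525987844 285
scene die top 3157 [ 0.5233 -0.1951] [219.4133 131.9228] 0.004178247880190611 0.09298540286920148
all [ 0.5233 -0.1951] [219.4133 131.9228] 0.004178247880190611
orange 220 [0.6013 0.284  0.0923] [0.6293 0.3065 0.1699]
 top 56 [0.6153 0.2942] [22.8272 20.8628] 16.33359146118164 0.1658660725554943
rest z hist (array([ 43,  61,  62,  55,  61,  67,  91, 436,  48,  39,  42,  33,  44,
        39,  46,  93,   0]), array([0.01, 0.02, 0.03, 0.04, 0.05, 0.06, 0.07, 0.08, 0.09, 0.1 , 0.11,
       0.12, 0.13, 0.14, 0.15, 0.16, 0.17, 0.18]))
0.078 484 [0.6221 0.2974] [88.6294 51.7534] 18.198537826538086
0.092 110 [0.6216 0.2908] [29.372  15.7597] 65.1256332397461
top red [0.5619 0.1245] [59.9735 37.6845] 75.21403503417969 0.03705595263288777 507
top blue [0.4293 0.1449] [59.5421 36.8091] -77.63941955566406 0.03715602620581031 539
top yellow [0.4382 0.2564] [59.5089 37.6689] 69.57781982421875 0.03701216491988004 549
top die top 6704 [ 0.5186 -0.1958] [216.8046 131.8369] -0.36656951904296875 0.0943177101283995
all [ 0.5186 -0.1958] [216.8046 131.8369] -0.36656951904296875
orange 118 [0.6007 0.2817 0.084 ] [0.6453 0.3286 0.1689]
 top 116 [0.6119 0.2939] [20.99  19.705] 20.13431739807129 0.16588093351038954
rest z hist (array([ 16,  16,  12,  14,  18,  17,  44, 582,  46,  31,  29,  31,  34,
        39,  35, 152,   0]), array([0.01, 0.02, 0.03, 0.04, 0.05, 0.06, 0.07, 0.08, 0.09, 0.1 , 0.11,
       0.12, 0.13, 0.14, 0.15, 0.16, 0.17, 0.18]))
0.078 618 [0.6191 0.2955] [85.6441 50.4148] 18.73054313659668
0.092 85 [0.6085 0.2862] [32.9681 13.6996] -26.40923309326172
```

View pics/rest.png

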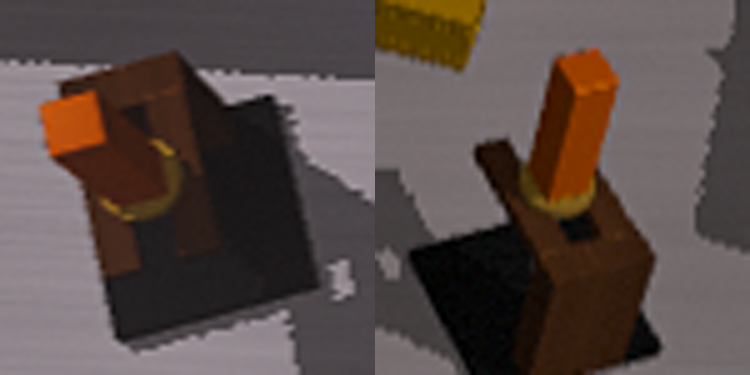

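Rest column is no higher than the fork arms, slot yaw about 18.5°. I'll measure the bars, then compute the first move.

```bash
cat >> h.py <<'E'
def plan(pos,yaw,start=None):
    o=get_obs(); p,y=(o["tool_pos"],o["tool_rot"][2]) if start is None else start
    T=R.from_euler('xyz',[180,0,y],degrees=True)
    s=T.inv().apply(np.array(pos)-p); t=-((yaw-y+180)%360-180)
    print("shift",np.round(s,4),"turn",round(t,2)); return s,t
def st():
    o=get_obs(); print("t",round(o["time_s"],2),np.round(o["tool_pos"],4),np.round(o["tool_rot"],2),"F",np.round(o["force"],1),"M",np.round(o["wrist_torque"],2),"w",round(o["grip_width"],4),"q",np.round(o["qpos"],0))
E
python3 - <<'E'
from fit import *
for n in("scene","top"):
    i=np.load(n+"0i.npy");d=np.load(n+"0d.npy");P=cloud(n,d)
    m=(P[...,1]>-.118)&(P[...,1]<-.06)&(P[...,2]>.060)&(P[...,2]<.1)&(d>0)&(P[...,0]>.4)&(P[...,0]<.66)
    q=P[m]
    for x0 in(.452,.53,.61):
        t=q[abs(q[:,0]-x0)<.03]; print(n,x0,len(t),"x",t[:,0].min(),t[:,0].max(),"ztop",np.percentile(t[:,2],95),"line",np.degrees(np.arctan2(*cv2.fitLine((t[:,:2]*1000).astype(np.float32),2,0,.01,.01)[:2,0][::-1])))
        for ys in((-.118,-.09),(-.09,-.06)):
            u=t[(t[:,1]>ys[0])&(t[:,1]<ys[1])&(t[:,2]>np.percentile(t[:,2],60))]; print("   top x",ys,np.median(u[:,0]))
    m=(P[...,1]>-.12)&(P[...,1]<0.02)&(P[...,2]>.060)&(P[...,2]<.1)&(d>0)&(P[...,0]>.4)&(P[...,0]<.66)
    print("tip ymax",[P[m][abs(P[m][:,0]-x)<.03][:,1].max() for x in(.452,.53,.61)])
st(); plan([.5635,.125,.15],76)
E
```

```text
scene 0.452 171 x 0.4401889219789594 0.4604442502832513 ztop 0.08429318190942886 line 88.212105
   top x (-0.118, -0.09) 0.45088123449509465
   top x (-0.09, -0.06) 0.4521149988476034
scene 0.53 187 x 0.5222216775525306 0.5421884243210415 ztop 0.08418226651730645 line 88.63732
   top x (-0.118, -0.09) 0.5334342620883078
   top x (-0.09, -0.06) 0.5328512346908572
scene 0.61 199 x 0.6064403844641169 0.6240490875497805 ztop 0.08451237042880279 line -89.93842
   top x (-0.118, -0.09) 0.6142264883504337
   top x (-0.09, -0.06) 0.6143551282494024
tip ymax [np.float64(-0.025440152965355185), np.float64(-0.02569464317613398), np.float64(-0.025579634908080524)]
top 0.452 282 x 0.436358214450565 0.45456399688164134 ztop 0.08576271502140059 line 89.55058
   top x (-0.118, -0.09) 0.4447050393237479
   top x (-0.09, -0.06) 0.4457467843227114
top 0.53 273 x 0.5181680808227863 0.5364983669147394 ztop 0.08557277372728722 line 89.53432
   top x (-0.118, -0.09) 0.5273486725020711
   top x (-0.09, -0.06) 0.5272863910661505
top 0.61 257 x 0.600304038768245 0.6180173782032028 ztop 0.0854243983790803 line 89.06666
   top x (-0.118, -0.09) 0.6094917828218361
   top x (-0.09, -0.06) 0.60876495219678
tip ymax [np.float64(-0.026966558886384707), np.float64(-0.02618558595885288), np.float64(-0.026925101373661896)]
t 1.5 [ 0.2779 -0.5876  0.2226] [179.99   0.    25.31] F [ 0.9 -1.2  0.8] M [-0.01  0.01  0.02] w 0.0871 q [65. 18. -4. 83.  1. 79. -3.]
shift [ 0.5629 -0.5221  0.0726] turn -50.69
```

Request:
drive_tool(moves=".035 -.0325 0 0 1;.07 -.065 0 0 1;.105 -.0975 0 0 1;.14 -.13 0 0 1;.175 -.1625 0 0 1;.21 -.195 0 0 1;.245 -.2275 0 0 1;.28 -.26 0 0 1")

```text
time_s: 2.3
tool_pos: [0.4203, -0.2311, 0.2229]
tool_rot: [179.9, -0.0, 25.3]
force: [0.5, -0.6, 0.4]
grip_width: 0.0873
```

Request:
drive_tool(moves=".035 -.0325 .01 -7 1;.07 -.065 .02 -14 1;.105 -.0975 .03 -21 1;.14 -.13 .04 -28 1;.175 -.1625 .05 -35 1;.21 -.195 .06 -42 1;.245 -.2275 .07 -48 1;.283 -.262 .0726 -50.7 1")

```text
time_s: 3.1
tool_pos: [0.563, 0.1247, 0.1491]
tool_rot: [-180.0, 0.1, 76.1]
force: [0.8, -1.0, -0.1]
grip_width: 0.0871
```

```bash
python3 - <<'E'
from fit import *
st()
for n in("scene","top"):
    i,d=read_camera(n); save(i,n+"1.png")
    for k,v in sleeves(n,i,d).items(): print(n,k,*v)
    # gripper points around tcp
    P=cloud(n,d); p=get_obs()["tool_pos"]
    m=(np.linalg.norm(P[...,:2]-p[:2],axis=-1)<.08)&(P[...,2]>p[2]-.012)&(P[...,2]<p[2]+.03)&(d>0)
    if m.sum(): print(n,"fingers",m.sum(),P[m].min(0),P[m].max(0),*rect(P[m]))
plan([.5635,.125,.004],76)
E
```

```text
t 3.1 [0.563  0.1247 0.1491] [-179.95    0.06   76.14] F [ 0.8 -1.  -0.1] M [-0.05 -0.13 -0.05] w 0.0871 q [ 20.  16. -41.  98.  11.  70. -38.]
scene red [0.5651 0.1255] [59.7893 42.7841] 75.31130981445312 0.03582101771709432 338
scene blue [0.4354 0.1731] [23.7388  5.0032] -3.2541351318359375 0.03536008728451542 16
scene yellow [0.4416 0.2572] [60.0765 42.7479] 68.63878631591797 0.03568969615763522 278
scene fingers 156 [0.5138 0.1001 0.1474] [0.6209 0.1399 0.1788] [0.5678 0.123 ] [105.9189  22.5412] -13.792037963867188
top yellow [0.4374 0.281 ] [37.2014 18.0657] 16.341947555541992 0.03727524871186669 101
shift [-0.0074  0.0022  0.1456] turn 0.66
```

View pics/scene1.png

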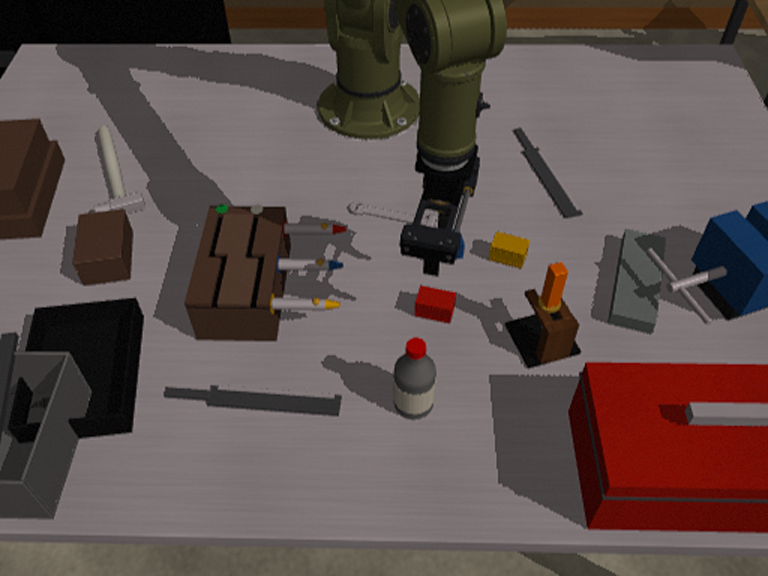

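Gripper hovers over the red sleeve (px 435,303), with bars and sleeves undisturbed.

```bash
python3 -c "
from h import *
st(); plan([.5635,.125,.004],76)"
```

```text
t 3.2 [0.563  0.1328 0.1496] [-179.89   -0.36   76.66] F [-0.8 -0.6  0.4] M [ 0.05 -0.01  0.03] w 0.0869 q [ 19.  17. -41.  98.  11.  70. -38.]
shift [-0.0074  0.0022  0.1456] turn 0.66
```

Request:
drive_tool(moves="0 0 0 0 1;0 0 .025 0 1;0 0 .05 0 1;0 0 .075 0 1;0 0 .1 0 1;0 0 .125 0 1;0 0 .14 0 1;0 0 .1455 0 1", grip_force=30)

```text
time_s: 4.0
tool_pos: [0.5622, 0.1216, 0.0032]
tool_rot: [-179.9, 0.1, 75.9]
force: [-0.5, -0.0, 0.6]
grip_width: 0.0869
```

Request:
drive_tool(moves="0 0 0 0 1;0 0 0 0 -1;0 0 0 0 -1;0 0 0 0 -1;0 0 0 0 -1;0 0 0 0 -1;0 0 0 0 -1;0 0 0 0 -1")

```text
time_s: 4.8
tool_pos: [0.5631, 0.1237, 0.0045]
tool_rot: [-180.0, 0.0, 76.0]
force: [-0.1, 0.1, 0.3]
grip_width: 0.0393
```

```bash
python3 -c "
from h import *
st(); plan([.448,.03,.0603],90)"
```

```text
t 4.8 [0.5631 0.1237 0.0045] [-1.7999e+02  1.0000e-02  7.6020e+01] F [-0.1  0.1  0.3] M [ 0.06  0.14 -0.05] w 0.0393 q [ 16.  26. -37. 105.  19.  55. -43.]
shift [-0.1187 -0.089  -0.0558] turn -13.98
```

Request:
drive_tool(moves="0 0 -.015 0 -1;0 0 -.035 0 -1;0 0 -.056 0 -1;-.03 -.02 -.056 -3.5 -1;-.06 -.045 -.056 -7 -1;-.09 -.068 -.056 -10.5 -1;-.11 -.085 -.056 -14 -1;-.115 -.09 -.056 -14 -1")

```text
time_s: 5.6
tool_pos: [0.4452, 0.0314, 0.0604]
tool_rot: [-179.9, 0.2, 89.9]
force: [-0.3, -0.8, -3.0]
grip_width: 0.0376
```

Request:
drive_tool(moves="0 0 0 0 -1;0 0 0 0 -1;0 0 0 0 -1;0 0 0 0 -1;0 0 0 0 -1;0 0 0 0 -1;0 0 0 0 -1;0 0 0 0 -1")

```text
time_s: 6.4
tool_pos: [0.448, 0.0339, 0.0605]
tool_rot: [-180.0, 0.0, 90.0]
force: [0.0, 0.7, -2.0]
grip_width: 0.0375
```

```bash
cat > rel.py <<'E'
from fit import *
import sys
def rel(name,xb,n0):
    st()
    for n in("scene","top"):
        i,d=read_camera(n); save(i,n+n0+".png"); P=cloud(n,d); p=get_obs()["tool_pos"]
        m=masks(i)[name]&(d>0)&(abs(P[...,0]-p[0])<.04)&(abs(P[...,1]-p[1])<.045)&(P[...,2]>p[2]-.01)&(P[...,2]<p[2]+.05)
        q=P[m]
        if len(q)>10: print(n,"sleeve",len(q),q.min(0),q.max(0),"top",*rect(q[q[:,2]>.085]) if (q[:,2]>.085).sum()>5 else "")
        m=(P[...,1]>-.118)&(P[...,1]<-.035)&(P[...,2]>.066)&(P[...,2]<.1)&(d>0)&(abs(P[...,0]-xb)<.025); t=P[m]
        if len(t)>5: print(n,"bar x",t.min(0),t.max(0),"mid",(t[:,0].min()+t[:,0].max())/2)
        print([(np.round(r["uv"],1),round(r["conf"],2),atz(n,r["uv"],.075)) for r in pinpoint(n,"sleeve_"+name)[:1]])
rel(sys.argv[1],float(sys.argv[2]),sys.argv[3])
E
python3 rel.py red .448 2
```

```text
t 6.4 [0.448  0.0339 0.0605] [-179.99    0.     90.02] F [ 0.   0.7 -2. ] M [ 0.06 -0.04 -0.06] w 0.0375 q [ 34.   5. -43. 120.   4.  56. -11.]
scene bar x [ 0.4409 -0.117   0.0664] [ 0.4602 -0.0351  0.0868] mid 0.4505657802014077
[(array([181.5, 200.9]), 0.32, array([ 0.6092, -0.13  ,  0.075 ]))]
top bar x [ 0.4364 -0.1177  0.0721] [ 0.4546 -0.0515  0.0891] mid 0.44546637265802025
[]
```

View pics/scene2.png

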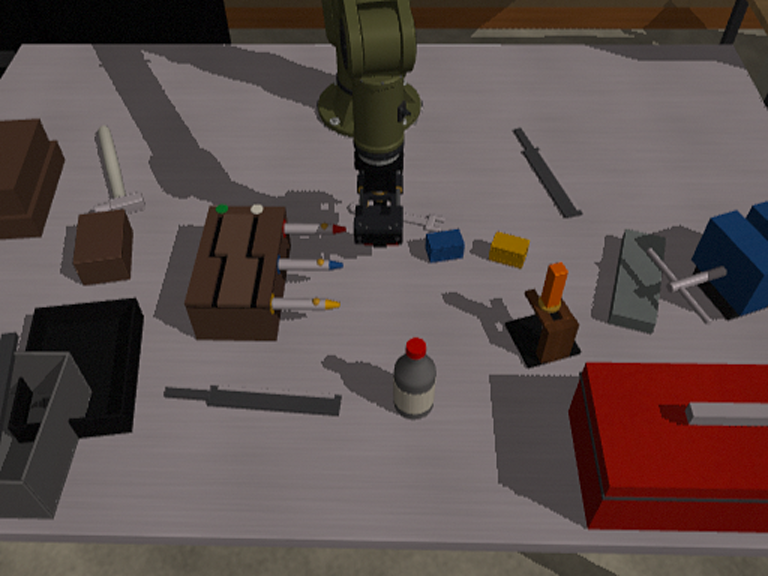

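Sleeve is held with the gripper hiding it, at the red bar's tip (px 335,229). Proceeding by force.

Request:
drive_tool(moves="-.01 0 0 0 -1;-.02 0 0 0 -1;-.03 0 0 0 -1;-.036 0 0 0 -1;-.042 0 0 0 -1;-.048 0 0 0 -1;-.048 0 0 0 -1;-.048 0 0 0 -1")

```text
time_s: 7.4
tool_pos: [0.448, -0.014, 0.0605]
tool_rot: [180.0, -0.0, 90.0]
force: [-0.0, -0.3, -2.9]
grip_width: 0.0377
```

```bash
python3 -c "
from h import *
st()"
```

```text
t 7.4 [ 0.448  -0.014   0.0605] [ 1.800e+02 -1.000e-02  9.001e+01] F [-0.  -0.3 -2.9] M [-0.02 -0.08  0.03] w 0.0377 q [ 37.   5. -40. 120.   4.  56.  -5.]
```

Request:
drive_tool(moves="-.003 0 0 0 -1;-.006 0 0 0 -1;-.009 0 0 0 -1;-.012 0 0 0 -1;-.012 0 0 0 -1;-.012 0 0 0 -1;-.012 0 0 0 -1;-.012 0 0 0 -1")

```text
time_s: 8.2
tool_pos: [0.448, -0.026, 0.0605]
tool_rot: [-180.0, 0.0, 90.0]
force: [-0.9, -0.1, -3.2]
grip_width: 0.0377
```

```bash
python3 -c "
from h import *
st()"
```

```text
t 8.2 [ 0.448  -0.026   0.0605] [-180.      0.     90.03] F [-0.9 -0.1 -3.2] M [-0.03 -0.13  0.05] w 0.0377 q [ 38.   5. -39. 120.   4.  56.  -3.]
```

Request:
drive_tool(moves="-.005 0 0 0 -1;-.01 0 0 0 -1;-.015 0 0 0 -1;-.02 0 0 0 -1;-.025 0 0 0 -1;-.03 0 0 0 -1;-.035 0 0 0 -1;-.04 0 0 0 -1")

```text
time_s: 9.0
tool_pos: [0.4482, -0.0667, 0.0606]
tool_rot: [180.0, 0.0, 90.0]
force: [0.3, -0.0, 1.5]
grip_width: 0.0377
```

Request:
drive_tool(moves="-.005 0 0 0 -1;-.01 0 0 0 -1;-.015 0 0 0 -1;-.02 0 0 0 -1;-.025 0 0 0 -1;-.028 0 0 0 -1;-.031 0 0 0 -1;-.031 0 0 0 -1")

```text
time_s: 9.8
tool_pos: [0.4475, -0.0976, 0.0601]
tool_rot: [-179.9, 0.0, 90.0]
force: [-0.0, -0.1, -3.4]
grip_width: 0.0377
```

Request:
drive_tool(moves="-.001 0 0 0 -1;-.002 0 0 0 -1;-.003 0 0 0 -1;-.004 0 0 0 -1;-.005 0 0 0 -1;-.006 0 0 0 -1;-.006 0 0 0 -1;-.006 0 0 0 -1")

```text
time_s: 10.6
tool_pos: [0.448, -0.1016, 0.0605]
tool_rot: [-180.0, -0.1, 90.1]
force: [-1.6, 5.1, -1.2]
grip_width: 0.0378
```

```bash
python3 - <<'E'
from fit import *
st()
for n in("scene","top"):
    i,d=read_camera(n); save(i,n+"3.png")
    for k in("ball_red","sleeve_red"): print(n,[(np.round(r["uv"],1),round(r["conf"],2),atz(n,r["uv"],.084)) for r in pinpoint(n,k)[:2]])
E
```

```text
t 10.6 [ 0.448  -0.1016  0.0605] [-179.97   -0.1    90.05] F [-1.6  5.1 -1.2] M [ 0.99  0.08 -0.07] w 0.0378 q [ 44.   6. -35. 119.   4.  56.   6.]Traceback (most recent call last):
  File "<stdin>", line 5, in <module>
ValueError: it knows: bar_blue, bar_red, bar_yellow, die, disc_green, disc_white, oil, rest, seam, sleeve_blue, sleeve_red, sleeve_yellow, stylus
```

Request:
drive_tool(moves="-.001 0 0 0 -1;-.002 0 0 0 -1;-.003 0 0 0 -1;-.004 0 0 0 -1;-.004 0 0 0 -1;-.004 0 0 0 -1;-.004 0 0 0 -1;-.004 0 0 0 -1")

```text
time_s: 11.45
tool_pos: [0.448, -0.1017, 0.0605]
tool_rot: [-179.9, -0.4, 90.1]
force: [-1.4, 13.9, 1.9]
grip_width: 0.0377
```

Request:
drive_tool(moves=".003 0 0 0 -1;.006 0 0 0 -1;.006 0 0 0 1;.006 0 0 0 1;.006 0 0 0 1;.006 0 0 0 1;.006 0 -.01 0 1;.006 0 -.03 0 1")

```text
time_s: 12.25
tool_pos: [0.4469, -0.101, 0.0902]
tool_rot: [-179.8, -0.1, 90.0]
force: [0.9, -0.5, 0.1]
grip_width: 0.0777
```

Request:
drive_tool(moves="0 0 -.03 0 1;0 0 -.06 0 1;.04 0 -.06 0 1;.08 0 -.06 0 1;.12 0 -.06 -3 1;.16 -.005 -.06 -6 1;.2 -.01 -.06 -9 1;.242 -.017 -.06 -12.2 1")

```text
time_s: 13.05
tool_pos: [0.4311, 0.1422, 0.1514]
tool_rot: [179.9, 0.1, 102.3]
force: [0.7, 0.0, -0.4]
grip_width: 0.0872
```

Request:
drive_tool(moves="0 0 0 0 1;0 0 0 0 1;0 0 0 0 1;0 0 0 0 1;0 0 0 0 1;0 0 0 0 1;0 0 0 0 1;0 0 0 0 1")

```text
time_s: 13.85
tool_pos: [0.431, 0.1407, 0.1505]
tool_rot: [-180.0, 0.0, 102.2]
force: [-0.3, -0.6, 0.4]
grip_width: 0.0872
```

```bash
python3 - <<'E'
from fit import *
st()
for n in("scene","top"):
    i,d=read_camera(n); save(i,n+"3.png"); P=cloud(n,d)
    for k,v in sleeves(n,i,d).items(): print(n,k,*v)
    m=masks(i)["red"]&(d>0)&(P[...,1]<-.03)&(P[...,1]>-.16)&(P[...,0]<.5)&(P[...,2]>.085)&(P[...,2]<.1)
    if m.sum()>5: print(n,"red on bar",*rect(P[m]),P[m].min(0),P[m].max(0))
plan([.431,.1448,.0045],102.2)
E
```

```text
t 13.85 [0.431  0.1407 0.1505] [-180.      0.    102.19] F [-0.3 -0.6  0.4] M [-0.02 -0.15 -0.  ] w 0.0872 q [ 31.  -2. -51. 114.  -1.  67.  -7.]
scene blue [0.4333 0.1454] [59.49   40.8534] -77.18554019927979 0.03581869063407411 262
scene yellow [0.4421 0.257 ] [59.6961 42.7959] 70.29768371582031 0.035680143237221636 283
scene red on bar [ 0.4517 -0.0995] [62.015  42.3324] 89.66242218017578 [ 0.4305 -0.1305  0.0852] [ 0.473  -0.0685  0.0951]
top blue [0.434  0.1227] [36.9145 15.0062] 10.964088439941406 0.03715341814168156 147
top red on bar [ 0.4474 -0.0991] [59.2395 37.8434] 89.94990539550781 [ 0.4285 -0.1287  0.0856] [ 0.4664 -0.0695  0.0965]
shift [0.0039 0.0009 0.146 ] turn 0.01
```

View pics/scene3.png

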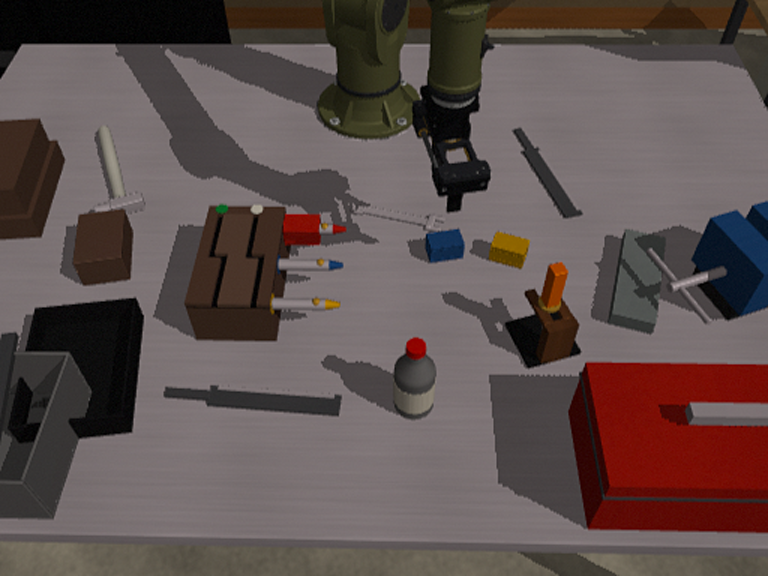

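Red sleeve sits home on its bar (px 302,229), ball visible behind it (px 326,229). Next blue.

Request:
drive_tool(moves=".004 .001 .02 0 1;.004 .001 .045 0 1;.004 .001 .07 0 1;.004 .001 .095 0 1;.004 .001 .12 0 1;.004 .001 .138 0 1;.004 .001 .146 0 1;.004 .001 .146 0 1")

```text
time_s: 14.75
tool_pos: [0.4339, 0.1449, 0.0065]
tool_rot: [179.8, 0.1, 102.2]
force: [1.7, -3.6, 15.5]
grip_width: 0.0873
```

Request:
drive_tool(moves="0 0 0 0 1;0 0 0 0 -1;0 0 0 0 -1;0 0 0 0 -1;0 0 0 0 -1;0 0 0 0 -1;0 0 0 0 -1;0 0 0 0 -1")

```text
time_s: 15.55
tool_pos: [0.431, 0.145, 0.0044]
tool_rot: [-180.0, -0.0, 102.2]
force: [-0.0, -0.4, -0.3]
grip_width: 0.0389
```

```bash
python3 -c "
from h import *
st(); plan([.530,.033,.0605],90)"
```

```text
t 15.55 [0.431  0.145  0.0044] [-179.98   -0.    102.22] F [-0.  -0.4 -0.3] M [-0.02 -0.06 -0.06] w 0.0389 q [ 25.  14. -50. 121.  14.  50. -21.]
shift [-0.1304  0.0731 -0.0561] turn 12.22
```

Request:
drive_tool(moves="0 0 -.015 0 -1;0 0 -.035 0 -1;0 0 -.056 0 -1;-.03 .017 -.056 3 -1;-.06 .034 -.056 6 -1;-.09 .05 -.056 9 -1;-.115 .065 -.056 12 -1;-.13 .073 -.056 12.2 -1")

```text
time_s: 16.35
tool_pos: [0.5308, 0.0309, 0.0598]
tool_rot: [-180.0, 0.0, 89.8]
force: [0.4, -0.6, -2.3]
grip_width: 0.038
```

Request:
drive_tool(moves="0 0 0 0 -1;0 0 0 0 -1;0 0 0 0 -1;0 0 0 0 -1;0 0 0 0 -1;0 0 0 0 -1;0 0 0 0 -1;0 0 0 0 -1")

```text
time_s: 17.15
tool_pos: [0.5299, 0.0334, 0.0606]
tool_rot: [180.0, 0.0, 90.0]
force: [-0.4, 0.5, -2.1]
grip_width: 0.0377
```

Request:
drive_tool(moves="-.01 0 0 0 -1;-.02 0 0 0 -1;-.03 0 0 0 -1;-.038 0 0 0 -1;-.044 0 0 0 -1;-.05 0 0 0 -1;-.056 0 0 0 -1;-.06 0 0 0 -1")

```text
time_s: 17.95
tool_pos: [0.5299, -0.0272, 0.0605]
tool_rot: [-180.0, 0.0, 90.0]
force: [0.4, 0.4, -2.0]
grip_width: 0.0378
```

```bash
python3 -c "
from h import *
st()"
```

```text
t 17.95 [ 0.5299 -0.0272  0.0605] [-1.8e+02  1.0e-02  9.0e+01] F [ 0.4  0.4 -2. ] M [ 0.05 -0.06  0.01] w 0.0378 q [ 37.  17. -42. 109.  13.  59. -10.]
```

Entered cleanly. Push home.

Request:
drive_tool(moves="-.005 0 0 0 -1;-.01 0 0 0 -1;-.015 0 0 0 -1;-.02 0 0 0 -1;-.025 0 0 0 -1;-.03 0 0 0 -1;-.035 0 0 0 -1;-.04 0 0 0 -1")

```text
time_s: 18.75
tool_pos: [0.5301, -0.0672, 0.0606]
tool_rot: [180.0, 0.0, 90.0]
force: [-0.2, -0.3, 1.8]
grip_width: 0.038
```

Request:
drive_tool(moves="-.005 0 0 0 -1;-.01 0 0 0 -1;-.015 0 0 0 -1;-.02 0 0 0 -1;-.024 0 0 0 -1;-.027 0 0 0 -1;-.03 0 0 0 -1;-.032 0 0 0 -1")

```text
time_s: 19.55
tool_pos: [0.5295, -0.099, 0.0601]
tool_rot: [-179.9, 0.0, 90.0]
force: [0.1, 0.7, -2.4]
grip_width: 0.0382
```

Request:
drive_tool(moves="-.001 0 0 0 -1;-.002 0 0 0 -1;-.003 0 0 0 -1;-.004 0 0 0 -1;-.005 0 0 0 -1;-.006 0 0 0 -1;-.006 0 0 0 -1;-.006 0 0 0 -1")

```text
time_s: 20.35
tool_pos: [0.5299, -0.1008, 0.0605]
tool_rot: [-180.0, -0.2, 90.1]
force: [-1.2, 7.2, -1.0]
grip_width: 0.0377
```

Request:
drive_tool(moves="-.001 0 0 0 -1;-.002 0 0 0 -1;-.003 0 0 0 -1;-.003 0 0 0 -1;-.003 0 0 0 -1;-.003 0 0 0 -1;-.003 0 0 0 -1;-.003 0 0 0 -1")

```text
time_s: 21.15
tool_pos: [0.5299, -0.1008, 0.0605]
tool_rot: [-179.9, -0.4, 90.2]
force: [-0.8, 13.8, -0.1]
grip_width: 0.0379
```

Request:
drive_tool(moves=".003 0 0 0 -1;.006 0 0 0 -1;.006 0 0 0 1;.006 0 0 0 1;.006 0 0 0 1;.006 0 0 0 1;.006 0 -.01 0 1;.006 0 -.03 0 1")

```text
time_s: 21.95
tool_pos: [0.5289, -0.1016, 0.0901]
tool_rot: [-179.8, -0.1, 90.0]
force: [0.5, 0.7, -0.4]
grip_width: 0.0781
```

Request:
drive_tool(moves="0 0 -.03 0 1;0 0 -.06 0 1;.02 0 -.06 0 1;.06 0 -.06 0 1;.1 0 -.06 0 1;.14 -.02 -.06 0 1;.17 -.04 -.06 0 1;.18 -.045 -.06 0 1")

```text
time_s: 22.75
tool_pos: [0.483, 0.0825, 0.1513]
tool_rot: [180.0, 0.0, 90.4]
force: [-0.6, -1.1, -0.7]
grip_width: 0.0867
```

Request:
drive_tool(moves=".02 0 0 3 1;.05 -.01 0 6 1;.09 -.02 0 9 1;.12 -.03 0 12 1;.15 -.04 0 15 1;.17 -.045 0 18 1;.178 -.045 0 20.3 1;.178 -.045 0 20.3 1")

```text
time_s: 23.55
tool_pos: [0.4401, 0.2575, 0.1512]
tool_rot: [180.0, -0.1, 69.8]
force: [-0.4, -0.3, -1.3]
grip_width: 0.0873
```

```bash
python3 - <<'E'
from fit import *
st()
for n in("scene","top"):
    i,d=read_camera(n); save(i,n+"4.png"); P=cloud(n,d)
    for k,v in sleeves(n,i,d).items(): print(n,k,*v)
    m=masks(i)["blue"]&(d>0)&(P[...,1]<-.03)&(P[...,1]>-.16)&(abs(P[...,0]-.53)<.04)&(P[...,2]>.085)&(P[...,2]<.1)
    if m.sum()>5: print(n,"blue on bar",*rect(P[m]),P[m].min(0),P[m].max(0))
st();plan([.44,.2568,.0045],69.7)
E
```

```text
t 23.55 [0.4401 0.2575 0.1512] [179.97  -0.06  69.82] F [-0.4 -0.3 -1.3] M [-0.01 -0.06 -0.04] w 0.0873 q [ 19.   9. -56. 107.   8.  68. -60.]
scene yellow [0.4419 0.2571] [59.8669 43.3752] 69.66783905029297 0.035938609131339797 281
scene blue on bar [ 0.5348 -0.1001] [60.542  39.8967] -89.8844873085618 [ 0.5148 -0.1304  0.0852] [ 0.5547 -0.0699  0.0961]
top yellow [0.4372 0.2538] [54.7206 38.0693] 70.09906005859375 0.03699697903076304 507
top blue on bar [ 0.5294 -0.1003] [58.7561 37.0969] 89.72801971435547 [ 0.5109 -0.1297  0.0872] [ 0.548  -0.0709  0.0964]
t 23.65 [0.4405 0.2556 0.1507] [179.97   0.02  69.73] F [-0.6 -1.3  0.1] M [ 0.02 -0.06 -0.06] w 0.0871 q [ 19.   9. -56. 107.   8.  68. -60.]
shift [ 0.001  -0.0008  0.1462] turn 0.03
```

View pics/scene4.png

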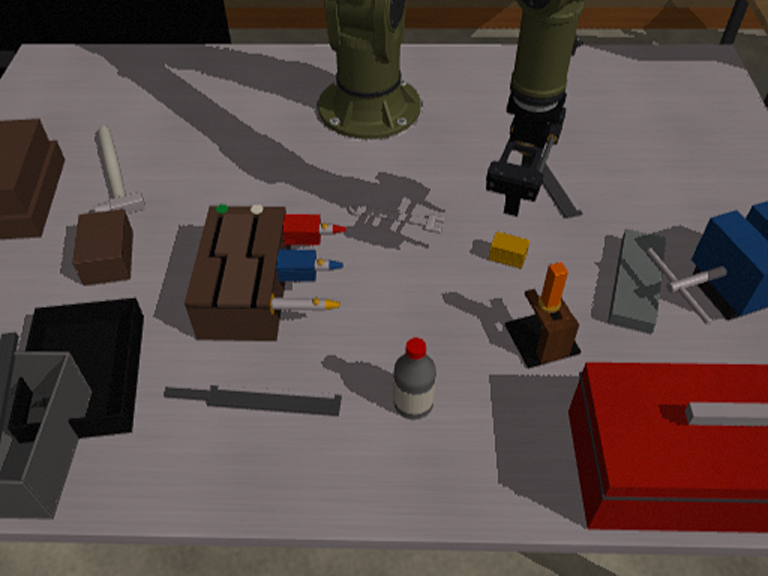

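Blue is home (px 297,266); yellow is untouched at (px 510,250). Grasp yellow.

Request:
drive_tool(moves=".001 0 .02 0 1;.001 0 .04 0 1;.001 0 .06 0 1;.001 0 .08 0 1;.001 0 .1 0 1;.001 0 .12 0 1;.001 0 .135 0 1;.001 0 .14 0 1")

```text
time_s: 24.45
tool_pos: [0.4398, 0.2557, 0.009]
tool_rot: [-179.9, 0.1, 69.6]
force: [-0.6, -0.5, 0.8]
grip_width: 0.0869
```

Request:
drive_tool(moves="0 0 .003 0 1;0 0 .006 0 1;0 0 .006 0 -1;0 0 .006 0 -1;0 0 .006 0 -1;0 0 .006 0 -1;0 0 .006 0 -1;0 0 .006 0 -1")

```text
time_s: 25.25
tool_pos: [0.4403, 0.2573, 0.0046]
tool_rot: [180.0, 0.0, 69.7]
force: [0.3, 0.9, -0.4]
grip_width: 0.0472
```

```bash
python3 -c "
from h import *
st(); plan([.612,.034,.0605],90)"
```

```text
t 25.25 [0.4403 0.2573 0.0046] [179.99   0.    69.72] F [ 0.3  0.9 -0.4] M [ 0.03 -0.05 -0.05] w 0.0472 q [ 11.  22. -50. 114.  21.  53. -70.]
shift [-0.1499  0.2385 -0.0559] turn -20.28
```

Request:
drive_tool(moves="0 0 0 0 -1;0 0 0 0 -1;0 0 0 0 -1;0 0 0 0 -1;0 0 0 0 -1;0 0 -.01 0 -1;0 0 -.03 0 -1;0 0 -.056 0 -1")

```text
time_s: 26.05
tool_pos: [0.4393, 0.2565, 0.0604]
tool_rot: [-179.9, 0.1, 69.7]
force: [1.1, 0.5, -1.6]
grip_width: 0.0379
```

Request:
drive_tool(moves="-.015 .024 0 -2 -1;-.04 .064 0 -6 -1;-.065 .104 0 -10 -1;-.09 .144 0 -14 -1;-.115 .183 0 -17 -1;-.135 .215 0 -20 -1;-.147 .233 0 -20.3 -1;-.15 .2385 0 -20.3 -1")

```text
time_s: 26.85
tool_pos: [0.6133, 0.0295, 0.0602]
tool_rot: [180.0, 0.1, 89.7]
force: [-0.0, 0.2, -2.8]
grip_width: 0.0377
```

Request:
drive_tool(moves="0 0 0 0 -1;0 0 0 0 -1;0 0 0 0 -1;0 0 0 0 -1;0 0 0 0 -1;0 0 0 0 -1;0 0 0 0 -1;0 0 0 0 -1")

```text
time_s: 27.65
tool_pos: [0.6119, 0.0339, 0.0605]
tool_rot: [180.0, 0.0, 90.0]
force: [0.3, -0.1, -3.2]
grip_width: 0.0378
```

```bash
python3 -c "
from h import *
st()"
```

```text
t 27.65 [0.6119 0.0339 0.0605] [1.800e+02 1.000e-02 9.001e+01] F [ 0.3 -0.1 -3.2] M [-0.01 -0.09 -0.03] w 0.0378 q [ 32.  29. -48.  98.  24.  64. -23.]
```

Request:
drive_tool(moves="-.01 0 0 0 -1;-.02 0 0 0 -1;-.03 0 0 0 -1;-.038 0 0 0 -1;-.044 0 0 0 -1;-.05 0 0 0 -1;-.056 0 0 0 -1;-.06 0 0 0 -1")

```text
time_s: 28.45
tool_pos: [0.6119, -0.0267, 0.0605]
tool_rot: [-180.0, 0.0, 90.0]
force: [0.3, -0.2, -1.6]
grip_width: 0.0379
```

```bash
python3 -c "
from h import *
st()"
```

```text
t 28.45 [ 0.6119 -0.0267  0.0605] [-1.8e+02  1.0e-02  9.0e+01] F [ 0.3 -0.2 -1.6] M [-0.04 -0.09 -0.04] w 0.0379 q [ 37.  29. -47.  98.  23.  64. -17.]
```

Request:
drive_tool(moves="-.005 0 0 0 -1;-.01 0 0 0 -1;-.015 0 0 0 -1;-.02 0 0 0 -1;-.025 0 0 0 -1;-.03 0 0 0 -1;-.035 0 0 0 -1;-.04 0 0 0 -1")

```text
time_s: 29.25
tool_pos: [0.6121, -0.0666, 0.0606]
tool_rot: [180.0, 0.0, 90.0]
force: [-0.5, -0.1, 1.6]
grip_width: 0.0378
```

Request:
drive_tool(moves="-.005 0 0 0 -1;-.01 0 0 0 -1;-.015 0 0 0 -1;-.02 0 0 0 -1;-.024 0 0 0 -1;-.027 0 0 0 -1;-.03 0 0 0 -1;-.032 0 0 0 -1")

```text
time_s: 30.05
tool_pos: [0.6115, -0.0985, 0.06]
tool_rot: [-179.9, 0.0, 90.0]
force: [0.4, 0.4, -2.7]
grip_width: 0.0376
```

Request:
drive_tool(moves="-.001 0 0 0 -1;-.002 0 0 0 -1;-.003 0 0 0 -1;-.004 0 0 0 -1;-.005 0 0 0 -1;-.006 0 0 0 -1;-.006 0 0 0 -1;-.006 0 0 0 -1")

```text
time_s: 30.85
tool_pos: [0.6118, -0.1004, 0.0605]
tool_rot: [-180.0, -0.2, 90.1]
force: [-0.7, 6.7, -2.5]
grip_width: 0.0379
```

Request:
drive_tool(moves="-.001 0 0 0 -1;-.002 0 0 0 -1;-.003 0 0 0 -1;-.003 0 0 0 -1;-.003 0 0 0 -1;-.003 0 0 0 -1;-.003 0 0 0 -1;-.003 0 0 0 -1")

```text
time_s: 31.65
tool_pos: [0.6118, -0.1004, 0.0605]
tool_rot: [-180.0, -0.4, 90.2]
force: [-1.1, 11.3, -1.9]
grip_width: 0.0381
```

Request:
drive_tool(moves=".003 0 0 0 -1;.006 0 0 0 -1;.006 0 0 0 1;.006 0 0 0 1;.006 0 0 0 1;.006 0 0 0 1;.006 0 -.01 0 1;.006 0 -.03 0 1")

```text
time_s: 32.45
tool_pos: [0.6108, -0.1013, 0.09]
tool_rot: [-179.8, -0.0, 90.0]
force: [1.6, -0.7, 0.5]
grip_width: 0.0778
```

Request:
drive_tool(moves="0 0 -.03 0 1;0 0 -.07 0 1;0 0 -.11 0 1;0 0 -.14 0 1;.03 0 -.14 4 1;.07 0 -.14 10 1;.11 0 -.14 16 1;.14 0 -.14 20 1")

```text
time_s: 33.25
tool_pos: [0.6117, 0.0421, 0.2318]
tool_rot: [179.9, -0.1, 69.9]
force: [0.2, 0.7, -0.3]
grip_width: 0.087
```

```bash
python3 -c "
from h import *
st(); plan([.612,.2935,.23],18.5)"
```

```text
t 33.25 [0.6117 0.0421 0.2318] [ 1.7994e+02 -6.0000e-02  6.9930e+01] F [ 0.2  0.7 -0.3] M [-0.02 -0.04 -0.06] w 0.087 q [ 33.  20. -49.  87.  15.  80. -38.]
shift [ 0.2363 -0.0859  0.0018] turn 51.43
```

Request:
drive_tool(moves=".035 -.0125 0 7 1;.075 -.027 0 14 1;.115 -.042 0 21 1;.155 -.056 0 28 1;.19 -.069 0 36 1;.22 -.08 0 43 1;.236 -.086 0 50 1;.238 -.087 0 51.5 1")

```text
time_s: 34.05
tool_pos: [0.6101, 0.2961, 0.2313]
tool_rot: [-179.9, -0.0, 18.7]
force: [-1.0, 1.2, -0.2]
grip_width: 0.0868
```

Request:
drive_tool(moves="0 0 0 0 1;0 0 0 0 1;0 0 0 0 1;0 0 0 0 1;0 0 0 0 1;0 0 0 0 1;0 0 0 0 1;0 0 0 0 1")

```text
time_s: 34.85
tool_pos: [0.6115, 0.2923, 0.2304]
tool_rot: [180.0, 0.0, 18.5]
force: [0.4, 0.1, -0.6]
grip_width: 0.0872
```

```bash
python3 - <<'E'
from fit import *
st()
for n in("scene","top"):
    i,d=read_camera(n); save(i,n+"5.png"); P=cloud(n,d)
    m=masks(i)["yellow"]&(d>0)&(P[...,1]<-.03)&(P[...,1]>-.16)&(abs(P[...,0]-.61)<.04)&(P[...,2]>.085)&(P[...,2]<.1)
    if m.sum()>5: print(n,"yellow on bar",*rect(P[m]),P[m].min(0),P[m].max(0))
    m=masks(i)["orange"]&(P[...,1]>.2)&(P[...,2]>.06)&(d>0); p=P[m]
    if len(p)>20: t=p[p[:,2]>.16]; print(n,"orange",len(t),*rect(t))
plan([.612,.2935,.116],18.5)
E
```

```text
t 34.85 [0.6115 0.2923 0.2304] [180.     0.01  18.52] F [ 0.4  0.1 -0.6] M [-0.    0.    0.01] w 0.0872 q [   2.   27.  -42.   77.   18.   83. -111.]
scene yellow on bar [ 0.6156 -0.0945] [73.6356 40.733 ] 88.38157653808594 [ 0.5951 -0.1308  0.0851] [ 0.6365 -0.0577  0.0968]
scene orange 81 [0.6153 0.295 ] [22.0025 20.0422] 21.4226131439209
top yellow on bar [ 0.6108 -0.0945] [72.81   39.0901] -89.40528738498688 [ 0.5911 -0.1309  0.085 ] [ 0.6305 -0.0581  0.0963]
top orange 121 [0.6118 0.2939] [21.1217 20.2285] 20.113027572631836
shift [ 0.0009 -0.0009  0.1144] turn 0.02
```

View pics/scene5.png

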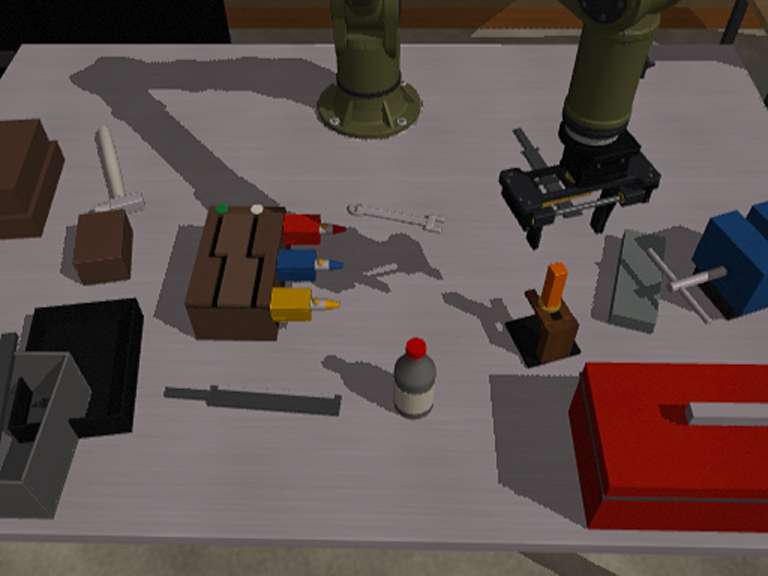

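Yellow is home too (px 290,304). Gripper is over the stylus (px 554,285), jaws across the slot.

Request:
drive_tool(moves=".001 -.001 .015 0 1;.001 -.001 .035 0 1;.001 -.001 .055 0 1;.001 -.001 .075 0 1;.001 -.001 .095 0 1;.001 -.001 .11 0 1;.001 -.001 .118 0 1;.001 -.001 .118 0 1", grip_force=40)

```text
time_s: 35.75
tool_pos: [0.6114, 0.2931, 0.1108]
tool_rot: [180.0, 0.1, 18.5]
force: [-0.1, -1.1, -0.4]
grip_width: 0.0869
```

Request:
drive_tool(moves="0 0 0 0 .3;0 0 0 0 0;0 0 0 0 -.1;0 0 0 0 -.2;0 0 0 0 -.3;0 0 0 0 -.4;0 0 0 0 -.5;0 0 0 0 -1")

```text
time_s: 36.55
tool_pos: [0.6121, 0.2935, 0.1125]
tool_rot: [180.0, 0.0, 18.5]
force: [-0.6, -0.3, 0.1]
grip_width: 0.0308
```

Request:
drive_tool(moves="0 0 0 0 -1;0 0 0 0 -1;0 0 0 0 -1;0 0 0 0 -1;0 0 0 0 -1;0 0 0 0 -1;0 0 0 0 -1;0 0 0 0 -1")

```text
time_s: 37.35
tool_pos: [0.6121, 0.2935, 0.1125]
tool_rot: [180.0, 0.0, 18.5]
force: [-0.0, 0.4, -1.4]
grip_width: 0.0216
```

```bash
python3 -c "
from h import *
st()"
```

```text
t 37.35 [0.6121 0.2935 0.1125] [1.800e+02 1.000e-02 1.851e+01] F [-0.   0.4 -1.4] M [ 0.08  0.06 -0.01] w 0.0216 q [   2.   31.  -41.   85.   21.   71. -113.]
```

Request:
drive_tool(moves="0 0 -.01 0 -1;0 0 -.03 0 -1;0 0 -.05 0 -1;0 0 -.07 0 -1;0 0 -.09 0 -1;0 0 -.11 0 -1;0 0 -.12 0 -1;0 0 -.12 0 -1")

```text
time_s: 38.15
tool_pos: [0.6128, 0.2941, 0.2346]
tool_rot: [-180.0, -0.2, 18.5]
force: [-0.6, 0.7, -1.0]
grip_width: 0.022
```

```bash
python3 - <<'E'
from fit import *
st()
for n in("scene","top"):
    i=np.load(n+"0i.npy");d=np.load(n+"0d.npy")
    # rectify die top plane z=.095 at 0.5 mm: x .40..-.64, y -.28..-.11
    xs=np.arange(.40,.64,.0005); ys=np.arange(-.28,-.11,.0005)
    X,Y=np.meshgrid(xs,ys,indexing='ij'); K,T=cal(n); Ti=np.linalg.inv(T)
    q=np.stack([X,Y,0*X+.095,0*X+1],-1)@Ti.T
    u=K[0,0]*q[...,0]/-q[...,2]+K[0,2]; v=K[1,1]*q[...,1]/q[...,2]+K[1,2]
    g=cv2.remap(i,u.astype(np.float32),v.astype(np.float32),cv2.INTER_LINEAR)
    gray=g.max(-1).astype(float)
    bg=np.median(gray[(X>.45)&(X<.6)&(Y>-.25)&(Y<-.14)])
    dk=np.clip((bg-gray)/bg,0,1); dk[dk<.3]=0
    def cen(ax,w,lo,hi):
        m=(X>w[0])&(X<w[1])&(Y>w[2])&(Y<w[3]); D=np.where(m,dk,0); A=Y if ax else X
        pr=D.sum(0 if ax else 1); a=(ys if ax else xs); h=pr>pr.max()*.5
        return round((D*A).sum()/D.sum(),4),round(a[h].min(),4),round(a[h].max(),4)
    print(n,bg)
    print(" B1 y",cen(1,(.46,.505,-.26,-.215),0,0)," B2 y",cen(1,(.55,.60,-.24,-.20),0,0))
    print(" A1 y",cen(1,(.46,.505,-.20,-.16),0,0)," A2 y",cen(1,(.55,.60,-.175,-.14),0,0))
    print(" step B x",cen(0,(.51,.545,-.23,-.223),0,0)," step A x",cen(0,(.51,.545,-.17,-.163),0,0))
    H=cv2.cvtColor(g,cv2.COLOR_RGB2HSV); gm=(H[...,0]>45)&(H[...,0]<75)&(H[...,1]>120)
    print(" green",X[gm].mean(),Y[gm].mean(),gm.sum()*.25, X[gm].min(),X[gm].max())
    save(np.flipud(g),n+"rect.png",1.2)
a=cv2.imread("pics/scenerect.png");b=cv2.imread("pics/toprect.png");cv2.imwrite("pics/rect.png",np.hstack([a,b]))
E
```

```text
t 38.15 [0.6128 0.2941 0.2346] [-179.99   -0.18   18.51] F [-0.6  0.7 -1. ] M [-0.01  0.04 -0.06] w 0.022 q [   2.   27.  -42.   76.   18.   83. -111.]
scene 59.0
 B1 y (np.float64(-0.2358), np.float64(-0.239), np.float64(-0.2325))  B2 y (np.float64(-0.2144), np.float64(-0.218), np.float64(-0.211))
 A1 y (np.float64(-0.1759), np.float64(-0.1795), np.float64(-0.172))  A2 y (np.float64(-0.1545), np.float64(-0.158), np.float64(-0.151))
 step B x (np.float64(0.5327), np.float64(0.5315), np.float64(0.535))  step A x (np.float64(0.5325), np.float64(0.53), np.float64(0.5345))
 green 0.4424038800705468 -0.22922927689594355 425.25 0.41350000000000003 0.6345000000000003
top 62.0
 B1 y (np.float64(-0.2364), np.float64(-0.24), np.float64(-0.2325))  B2 y (np.float64(-0.215), np.float64(-0.219), np.float64(-0.211))
 A1 y (np.float64(-0.1763), np.float64(-0.1805), np.float64(-0.172))  A2 y (np.float64(-0.1549), np.float64(-0.159), np.float64(-0.151))
 step B x (np.float64(0.5266), np.float64(0.522), np.float64(0.5315))  step A x (np.float64(0.5266), np.float64(0.522), np.float64(0.531))
 green 0.4207206800832756 -0.23727203331020125 360.25 0.41050000000000003 0.43100000000000005
```

View pics/rect.png

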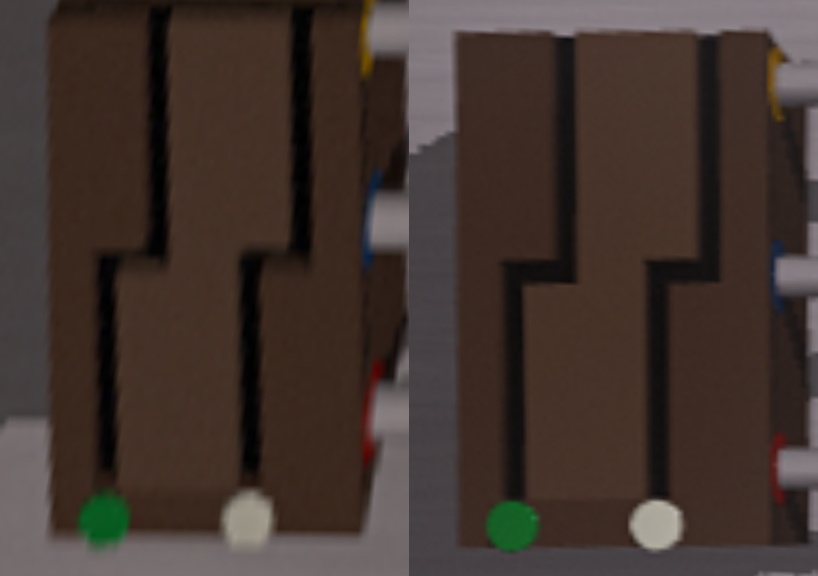

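Rectified views: green disc is at the closed end of seam B, at left (px 103,518 / 512,525), and the course matches the model. Groove centre y≈-0.2375 with the lit wall accounted for; step at x≈0.529.

Request:
drive_tool(moves="-.01 .014 0 0 -1;-.03 .041 0 0 -1;-.055 .075 0 0 -1;-.08 .11 0 0 -1;-.105 .143 0 0 -1;-.13 .177 0 0 -1;-.15 .205 0 0 -1;-.165 .225 0 0 -1")

```text
time_s: 38.95
tool_pos: [0.5257, 0.0244, 0.2313]
tool_rot: [180.0, 0.1, 18.3]
force: [-0.5, 0.6, -1.1]
grip_width: 0.0219
```

Request:
drive_tool(moves="-.02 .028 0 3 -1;-.045 .062 0 6 -1;-.07 .096 0 9 -1;-.095 .13 0 12 -1;-.12 .164 0 15 -1;-.145 .198 0 18 -1;-.16 .22 0 18.5 -1;-.1645 .225 0 18.5 -1")

```text
time_s: 39.75
tool_pos: [0.4401, -0.2415, 0.2312]
tool_rot: [180.0, 0.1, -0.4]
force: [-0.3, 0.1, -0.5]
grip_width: 0.0213
```

Request:
drive_tool(moves="0 0 0 0 -1;0 0 0 0 -1;0 0 0 0 -1;0 0 0 0 -1;0 0 .01 0 -1;0 0 .02 0 -1;0 0 .03 0 -1;0 0 .03 0 -1")

```text
time_s: 40.55
tool_pos: [0.4413, -0.2371, 0.2002]
tool_rot: [-179.9, 0.2, 0.0]
force: [-0.5, -0.2, -0.5]
grip_width: 0.022
```

```bash
python3 - <<'E'
from fit import *
st()
t=get_obs()["tool_pos"]
for n in("scene","top"):
    i,d=read_camera(n)
    tip=t-[0,0,.0875]; u,v=proj(n,tip); r=pinpoint(n,"stylus")[:2]
    print(n,"tip pred",u,v,[(np.round(a["uv"],1),round(a["conf"],2)) for a in r])
    u,v=int(u),int(v); c=i[v-45:v+25,u-35:u+35]; cv2.imwrite(f"pics/tip_{n}.png",cv2.resize(c[...,::-1],None,fx=5.5,fy=5.5,interpolation=cv2.INTER_CUBIC))
a=cv2.imread("pics/tip_scene.png");b=cv2.imread("pics/tip_top.png");cv2.imwrite("pics/tip.png",np.hstack([a,b]))
E
```

```text
t 40.55 [ 0.4413 -0.2371  0.2002] [-179.89    0.19    0.02] F [-0.5 -0.2 -0.5] M [ 0.03  0.   -0.02] w 0.022 q [ 48.   2. -24. 105.   1.  73. -65.]
scene tip pred 144.90853200578132 138.69842211767033 [(array([145.2, 138. ]), 0.78), (array([166., 141.]), 0.59)]
top tip pred 394.662655859951 276.6687009609594 []
```

View pics/tip.png

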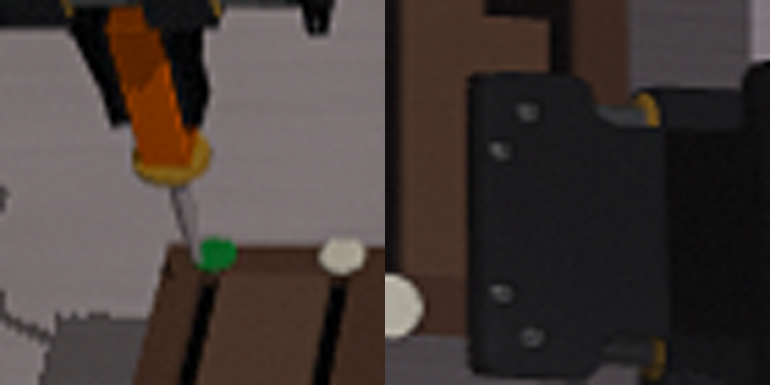

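Tip appears within about a pixel of the prediction (scene crop px 197,258), just over the seam by the green disc. Lower into the seam.

Request:
drive_tool(moves=".001 0 .004 0 -1;.001 0 .008 0 -1;.001 0 .012 0 -1;.001 0 .016 0 -1;.001 0 .018 0 -1;.001 0 .02 0 -1;.001 0 .02 0 -1;.001 0 .02 0 -1")

```text
time_s: 41.55
tool_pos: [0.4436, -0.2378, 0.1826]
tool_rot: [180.0, -0.0, 0.0]
force: [-0.2, 1.4, -0.9]
grip_width: 0.022
```

Request:
drive_tool(moves="0 0 .001 0 -1;0 0 .002 0 -1;0 0 .003 0 -1;0 0 .004 0 -1;0 0 .0045 0 -1;0 0 .005 0 -1;0 0 .005 0 -1;0 0 .005 0 -1")

```text
time_s: 42.35
tool_pos: [0.4436, -0.2378, 0.1775]
tool_rot: [180.0, -0.0, 0.0]
force: [0.1, 1.0, -1.2]
grip_width: 0.0217
```

```bash
python3 -c "
from h import *
st()"
```

```text
t 42.35 [ 0.4436 -0.2378  0.1775] [ 1.7999e+02 -0.0000e+00  1.0000e-02] F [ 0.1  1.  -1.2] M [-0.04  0.04  0.  ] w 0.0217 q [ 48.   3. -24. 106.   1.  71. -66.]
```

Request:
drive_tool(moves="0 -.001 0 0 -1;0 -.002 0 0 -1;0 -.003 0 0 -1;0 -.004 0 0 -1;0 -.004 0 0 -1;0 -.004 0 0 -1;0 -.004 0 0 -1;0 -.004 0 0 -1")

```text
time_s: 43.15
tool_pos: [0.4436, -0.2338, 0.1775]
tool_rot: [180.0, -0.0, 0.0]
force: [-0.4, -0.3, -1.0]
grip_width: 0.0221
```

Request:
drive_tool(moves="0 .002 0 0 -1;0 .004 0 0 -1;0 .005 0 0 -1;0 .006 0 0 -1;0 .007 0 0 -1;0 .008 0 0 -1;0 .008 0 0 -1;0 .008 0 0 -1")

```text
time_s: 43.95
tool_pos: [0.4437, -0.2396, 0.1774]
tool_rot: [-179.8, 0.0, 0.1]
force: [-1.2, 5.6, 1.4]
grip_width: 0.0218
```

Request:
drive_tool(moves="0 -.002 0 0 -1;0 -.004 0 0 -1;0 -.006 0 0 -1;0 -.008 0 0 -1;0 -.009 0 0 -1;0 -.01 0 0 -1;0 -.01 0 0 -1;0 -.01 0 0 -1")

```text
time_s: 44.75
tool_pos: [0.4436, -0.2327, 0.1776]
tool_rot: [179.9, -0.0, -0.0]
force: [-0.7, -2.7, -2.3]
grip_width: 0.0217
```

```bash
python3 -c "
from h import *
st()"
```

```text
t 44.75 [ 0.4436 -0.2327  0.1776] [ 1.7992e+02 -2.0000e-02 -2.0000e-02] F [-0.7 -2.7 -2.3] M [-0.76 -0.02  0.01] w 0.0217 q [ 48.   3. -24. 107.   1.  71. -66.]
```

Request:
drive_tool(moves="0 .002 0 0 -1;0 .0043 0 0 -1;-.002 .0043 0 0 -1;-.004 .0043 0 0 -1;-.006 .0043 0 0 -1;-.008 .0043 0 0 -1;-.009 .0043 0 0 -1;-.009 .0043 0 0 -1")

```text
time_s: 45.55
tool_pos: [0.4344, -0.2361, 0.1776]
tool_rot: [180.0, 0.0, 0.0]
force: [-0.8, 0.1, -1.3]
grip_width: 0.022
```

```bash
python3 -c "
from h import *
st()"
```

```text
t 45.55 [ 0.4344 -0.2361  0.1776] [1.7999e+02 0.0000e+00 1.0000e-02] F [-0.8  0.1 -1.3] M [ 0.06  0.01 -0.02] w 0.022 q [ 49.   2. -24. 107.   1.  71. -65.]
```

Request:
drive_tool(moves="-.001 0 0 0 -1;-.002 0 0 0 -1;-.003 0 0 0 -1;-.004 0 0 0 -1;-.0045 0 0 0 -1;-.005 0 0 0 -1;-.005 0 0 0 -1;-.005 0 0 0 -1")

```text
time_s: 46.35
tool_pos: [0.4322, -0.2359, 0.1782]
tool_rot: [180.0, -0.3, 0.1]
force: [6.7, 0.7, -3.9]
grip_width: 0.0217
```

```bash
python3 -c "
from h import *
st()"
```

```text
t 46.35 [ 0.4322 -0.2359  0.1782] [ 1.7995e+02 -3.3000e-01  6.0000e-02] F [ 6.7  0.7 -3.9] M [-0.05 -2.09  0.03] w 0.0217 q [ 49.   2. -23. 108.   1.  70. -65.]
```

Request:
drive_tool(moves=".003 0 0 0 -1;.006 0 0 0 -1;.009 0 0 0 -1;.012 0 0 0 -1;.015 0 0 0 -1;.018 0 0 0 -1;.021 0 0 0 -1;.024 0 0 0 -1")

```text
time_s: 47.15
tool_pos: [0.4538, -0.2361, 0.1775]
tool_rot: [180.0, 0.0, 0.0]
force: [-0.0, -0.6, -0.9]
grip_width: 0.0218
```

Request:
drive_tool(moves=".003 0 0 0 -1;.006 0 0 0 -1;.009 0 0 0 -1;.012 0 0 0 -1;.015 0 0 0 -1;.018 0 0 0 -1;.021 0 0 0 -1;.024 0 0 0 -1")

```text
time_s: 47.95
tool_pos: [0.4779, -0.2361, 0.1775]
tool_rot: [180.0, -0.0, 0.0]
force: [0.2, 0.3, -1.2]
grip_width: 0.0216
```

```bash
python3 -c "
from h import *
st()"
```

```text
t 47.95 [ 0.4779 -0.2361  0.1775] [ 1.7999e+02 -0.0000e+00  2.0000e-02] F [ 0.2  0.3 -1.2] M [ 0.1   0.02 -0.07] w 0.0216 q [ 46.   7. -25. 103.   3.  71. -69.]
```

Request:
drive_tool(moves=".003 0 0 0 -1;.006 0 0 0 -1;.009 0 0 0 -1;.012 0 0 0 -1;.015 0 0 0 -1;.018 0 0 0 -1;.021 0 0 0 -1;.024 0 0 0 -1")

```text
time_s: 48.75
tool_pos: [0.5018, -0.2361, 0.1775]
tool_rot: [180.0, 0.0, 0.0]
force: [-0.0, 0.6, -1.6]
grip_width: 0.0221
```

Request:
drive_tool(moves=".003 0 0 0 -1;.006 0 0 0 -1;.009 0 0 0 -1;.012 0 0 0 -1;.015 0 0 0 -1;.018 0 0 0 -1;.018 0 0 0 -1;.018 0 0 0 -1")

```text
time_s: 49.55
tool_pos: [0.5196, -0.236, 0.1775]
tool_rot: [-180.0, 0.0, 0.0]
force: [0.2, 0.2, -1.9]
grip_width: 0.0218
```

```bash
python3 -c "
from h import *
st()"
```

```text
t 49.55 [ 0.5196 -0.236   0.1775] [-1.8e+02  1.0e-02  2.0e-02] F [ 0.2  0.2 -1.9] M [ 0.06  0.06 -0.06] w 0.0218 q [ 44.  12. -25.  97.   5.  72. -72.]
```

Now feel for the step's far wall.

Request:
drive_tool(moves=".001 0 0 0 -1;.002 0 0 0 -1;.003 0 0 0 -1;.004 0 0 0 -1;.005 0 0 0 -1;.006 0 0 0 -1;.007 0 0 0 -1;.008 0 0 0 -1")

```text
time_s: 50.35
tool_pos: [0.5277, -0.236, 0.1775]
tool_rot: [180.0, 0.0, 0.0]
force: [0.5, -0.2, -1.4]
grip_width: 0.0218
```

Request:
drive_tool(moves=".001 0 0 0 -1;.002 0 0 0 -1;.003 0 0 0 -1;.003 0 0 0 -1;.003 0 0 0 -1;.003 0 0 0 -1;.003 0 0 0 -1;.003 0 0 0 -1")

```text
time_s: 51.15
tool_pos: [0.5298, -0.2361, 0.1773]
tool_rot: [-180.0, 0.1, 0.0]
force: [-4.7, -0.5, 1.6]
grip_width: 0.0215
```

```bash
python3 -c "
from h import *
st()"
```

```text
t 51.15 [ 0.5298 -0.2361  0.1773] [-1.8e+02  9.0e-02  0.0e+00] F [-4.7 -0.5  1.6] M [ 0.13  1.71 -0.  ] w 0.0215 q [ 43.  13. -25.  96.   6.  72. -73.]
```

Request:
drive_tool(moves="-.002 0 0 0 -1;-.0044 0 0 0 -1;-.0044 -.0025 0 0 -1;-.0044 -.005 0 0 -1;-.0044 -.0075 0 0 -1;-.0044 -.01 0 0 -1;-.0044 -.0125 0 0 -1;-.0044 -.015 0 0 -1")

```text
time_s: 51.95
tool_pos: [0.5263, -0.2208, 0.1775]
tool_rot: [180.0, -0.0, 0.0]
force: [0.3, 0.3, -1.0]
grip_width: 0.0218
```

Request:
drive_tool(moves="0 -.0025 0 0 -1;0 -.005 0 0 -1;0 -.006 0 0 -1;0 -.007 0 0 -1;0 -.007 0 0 -1;0 -.007 0 0 -1;0 -.007 0 0 -1;0 -.007 0 0 -1")

```text
time_s: 52.75
tool_pos: [0.5262, -0.2142, 0.1775]
tool_rot: [180.0, 0.0, 0.0]
force: [-0.2, -0.3, -1.7]
grip_width: 0.022
```

```bash
python3 -c "
from h import *
st()"
```

```text
t 52.75 [ 0.5262 -0.2142  0.1775] [1.7999e+02 0.0000e+00 1.0000e-02] F [-0.2 -0.3 -1.7] M [-0.    0.02  0.03] w 0.022 q [ 43.  12. -26.  98.   5.  72. -75.]
```

Request:
drive_tool(moves=".003 0 0 0 -1;.006 0 0 0 -1;.009 0 0 0 -1;.012 0 0 0 -1;.015 0 0 0 -1;.018 0 0 0 -1;.021 0 0 0 -1;.024 0 0 0 -1")

```text
time_s: 53.55
tool_pos: [0.5505, -0.214, 0.1775]
tool_rot: [180.0, 0.0, 0.0]
force: [0.0, -0.3, -0.7]
grip_width: 0.0216
```

```bash
python3 -c "
from h import *
st()"
```

```text
t 53.55 [ 0.5505 -0.214   0.1775] [1.8e+02 0.0e+00 2.0e-02] F [ 0.  -0.3 -0.7] M [-0.01  0.04  0.01] w 0.0216 q [ 41.  14. -26.  95.   7.  72. -76.]
```

Request:
drive_tool(moves=".003 0 0 0 -1;.006 0 0 0 -1;.009 0 0 0 -1;.012 0 0 0 -1;.015 0 0 0 -1;.018 0 0 0 -1;.021 0 0 0 -1;.024 0 0 0 -1")

```text
time_s: 54.35
tool_pos: [0.5744, -0.214, 0.1775]
tool_rot: [180.0, 0.0, 0.0]
force: [0.5, 0.3, -1.1]
grip_width: 0.0215
```

Request:
drive_tool(moves=".003 0 0 0 -1;.006 0 0 0 -1;.009 0 0 0 -1;.012 0 0 0 -1;.015 0 0 0 -1;.018 0 0 0 -1;.021 0 0 0 -1;.024 0 0 0 -1")

```text
time_s: 55.15
tool_pos: [0.5984, -0.214, 0.1775]
tool_rot: [180.0, 0.0, 0.0]
force: [-0.4, 0.0, -1.0]
grip_width: 0.022
```

Request:
drive_tool(moves=".003 0 0 0 -1;.006 0 0 0 -1;.009 0 0 0 -1;.012 0 0 0 -1;.015 0 0 0 -1;.017 0 0 0 -1;.018 0 0 0 -1;.018 0 0 0 -1")

```text
time_s: 55.95
tool_pos: [0.6162, -0.214, 0.1774]
tool_rot: [-180.0, 0.0, 0.0]
force: [0.3, -0.3, -0.6]
grip_width: 0.0217
```

```bash
python3 -c "
from h import *
st()"
```

```text
t 55.95 [ 0.6162 -0.214   0.1774] [-1.8e+02  1.0e-02  2.0e-02] F [ 0.3 -0.3 -0.6] M [0.01 0.03 0.02] w 0.0217 q [ 37.  22. -26.  85.  10.  75. -80.]
```

Request:
drive_tool(moves="0 -.001 0 0 -1;0 -.002 0 0 -1;0 -.003 0 0 -1;0 -.004 0 0 -1;0 -.005 0 0 -1;0 -.005 0 0 -1;0 -.005 0 0 -1;0 -.005 0 0 -1")

```text
time_s: 56.75
tool_pos: [0.616, -0.2114, 0.1776]
tool_rot: [179.8, -0.0, -0.1]
force: [0.1, -5.2, -1.1]
grip_width: 0.0219
```

Request:
drive_tool(moves="0 .002 0 0 -1;0 .005 0 0 -1;0 .005 -.003 0 -1;0 .005 -.006 0 -1;0 .005 -.01 0 -1;0 .005 -.02 0 -1;0 .005 -.04 0 -1;0 .005 -.055 0 -1")

```text
time_s: 57.55
tool_pos: [0.6166, -0.2138, 0.2345]
tool_rot: [180.0, -0.1, 0.0]
force: [0.5, -0.6, -1.1]
grip_width: 0.0218
```

```bash
python3 -c "
from h import *
st(); plan([.6121,.2935,.2325],18.5)"
```

```text
t 57.55 [ 0.6166 -0.2138  0.2345] [ 1.7998e+02 -8.0000e-02  3.0000e-02] F [ 0.5 -0.6 -1.1] M [-0.01  0.05  0.02] w 0.0218 q [ 37.  20. -26.  81.   9.  81. -79.]
shift [-0.0043 -0.5073  0.002 ] turn -18.47
```

The wall answered at the far end too, so the tip was in the groove throughout. Return to the rest.

Request:
drive_tool(moves="0 -.015 0 0 -1;0 -.045 0 0 -1;0 -.08 0 0 -1;-.001 -.115 0 0 -1;-.002 -.15 0 0 -1;-.003 -.185 0 0 -1;-.004 -.22 0 0 -1;-.004 -.25 0 0 -1")

```text
time_s: 58.35
tool_pos: [0.611, 0.0399, 0.2322]
tool_rot: [-180.0, 0.0, 0.2]
force: [-0.4, 0.2, -1.0]
grip_width: 0.0221
```

Request:
drive_tool(moves="0 -.035 0 -3 -1;0 -.07 0 -6 -1;0 -.11 0 -9 -1;0 -.15 0 -12 -1;0 -.19 0 -15 -1;0 -.225 0 -17 -1;0 -.25 0 -18.5 -1;0 -.257 0 -18.5 -1")

```text
time_s: 59.15
tool_pos: [0.6091, 0.2986, 0.2319]
tool_rot: [-179.8, 0.1, 18.9]
force: [0.0, -0.5, -1.4]
grip_width: 0.022
```

Request:
drive_tool(moves="0 0 0 0 -1;0 0 0 0 -1;0 0 0 0 -1;0 0 0 0 -1;0 0 0 0 -1;0 0 0 0 -1;0 0 0 0 -1;0 0 0 0 -1")

```text
time_s: 59.95
tool_pos: [0.6121, 0.2929, 0.2325]
tool_rot: [180.0, -0.0, 18.5]
force: [0.6, -0.1, -1.2]
grip_width: 0.0218
```

```bash
python3 - <<'E'
from h import *
st(); plan([.6121,.2935,.1125],18.5)
E
```

```text
t 59.95 [0.6121 0.2929 0.2325] [180.    -0.    18.51] F [ 0.6 -0.1 -1.2] M [-0.01  0.03 -0.02] w 0.0218 q [   1.   27.  -40.   77.   17.   83. -110.]
shift [ 0.0002 -0.0006  0.12  ] turn 0.01
```

Straight down; slow at the end.

Request:
drive_tool(moves="0 -.0006 .015 0 -1;0 -.0006 .03 0 -1;0 -.0006 .045 0 -1;0 -.0006 .06 0 -1;0 -.0006 .07 0 -1;0 -.0006 .08 0 -1;0 -.0006 .09 0 -1;0 -.0006 .095 0 -1")

```text
time_s: 60.75
tool_pos: [0.6116, 0.2933, 0.1363]
tool_rot: [180.0, 0.1, 18.5]
force: [0.3, 0.1, -1.3]
grip_width: 0.0216
```

Request:
drive_tool(moves="0 0 .004 0 -1;0 0 .008 0 -1;0 0 .012 0 -1;0 0 .016 0 -1;0 0 .02 0 -1;0 0 .022 0 -1;0 0 .023 0 -1;0 0 .0235 0 -1")

```text
time_s: 61.55
tool_pos: [0.6119, 0.2936, 0.1139]
tool_rot: [180.0, -0.0, 18.5]
force: [-0.1, 0.1, -1.1]
grip_width: 0.0218
```

```bash
python3 - <<'E'
from h import *
st()
E
```

```text
t 61.55 [0.6119 0.2936 0.1139] [180.    -0.    18.52] F [-0.1  0.1 -1.1] M [ 0.06  0.04 -0.07] w 0.0218 q [   0.   31.  -39.   85.   20.   71. -113.]
```

Request:
drive_tool(moves="0 0 .0005 0 -1;0 0 .001 0 -1;0 0 .0015 0 -1;0 0 .002 0 -1;0 0 .002 0 -1;0 0 .002 0 -1;0 0 .002 0 -1;0 0 .002 0 -1")

```text
time_s: 62.35
tool_pos: [0.612, 0.2936, 0.1124]
tool_rot: [180.0, -0.0, 18.5]
force: [-0.8, -0.1, 3.3]
grip_width: 0.0217
```

Request:
drive_tool(moves="0 0 0 0 -.4;0 0 0 0 -.3;0 0 0 0 -.2;0 0 0 0 0;0 0 0 0 .3;0 0 0 0 1;0 0 0 0 1;0 0 0 0 1")

```text
time_s: 63.15
tool_pos: [0.6119, 0.2935, 0.112]
tool_rot: [180.0, 0.0, 18.5]
force: [0.0, 0.5, -0.2]
grip_width: 0.0668
```

Request:
drive_tool(moves="0 0 -.005 0 1;0 0 -.02 0 1;0 0 -.04 0 1;0 0 -.06 0 1;0 0 -.08 0 1;0 0 -.1 0 1;0 0 -.12 0 1;0 0 -.13 0 1")

```text
time_s: 63.95
tool_pos: [0.6126, 0.2944, 0.2456]
tool_rot: [-180.0, -0.2, 18.5]
force: [-0.3, 0.7, 0.1]
grip_width: 0.0872
```

Request:
drive_tool(moves="-.02 0 0 0 1;-.05 0 0 0 1;-.08 0 0 0 1;-.11 0 0 0 1;-.13 0 0 0 1;-.15 0 0 0 1;-.15 0 0 0 1;-.15 0 0 0 1")

```text
time_s: 64.75
tool_pos: [0.4701, 0.2459, 0.2427]
tool_rot: [179.9, -0.1, 18.5]
force: [0.1, 0.1, 0.2]
grip_width: 0.0871
```

```bash
python3 - <<'E'
from fit import *
st()
for n in("scene","top"):
    i,d=read_camera(n); save(i,n+"6.png"); P=cloud(n,d)
    m=masks(i)["orange"]&(P[...,1]>.2)&(P[...,2]>.06)&(d>0); p=P[m]
    if len(p)>20: t=p[p[:,2]>.16]; print(n,"orange",len(t),*rect(t),t[:,2].max())
    for k,x in(("red",.448),("blue",.53),("yellow",.612)):
        m=masks(i)[k]&(d>0)&(P[...,1]<-.03)&(P[...,1]>-.16)&(abs(P[...,0]-x)<.03)&(P[...,2]>.090)&(P[...,2]<.1)
        if m.sum()>5: print(n,k,P[m][:,1].min(),P[m][:,1].max())
E
```

```text
t 64.75 [0.4701 0.2459 0.2427] [179.94  -0.1   18.5 ] F [0.1 0.1 0.2] M [ 0.05 -0.05 -0.02] w 0.0871 q [  11.    6.  -44.   97.    4.   78. -105.]
scene orange 80 [0.6144 0.2934] [24.0897 19.8821] 16.487529754638672 0.1683920987963725
scene red -0.13037721257550455 -0.06949290309129155
scene blue -0.12978076716534503 -0.07068973461343414
scene yellow -0.13040623101994603 -0.07043941087258249
top orange 121 [0.6125 0.2924] [21.4815 20.6134] 18.121883392333984 0.1694727943109966
top red -0.12846924214733205 -0.0698442508479032
top blue -0.12970123938689254 -0.07123621248745136
top yellow -0.1307025929536855 -0.07148656840147885
```

View pics/scene6.png

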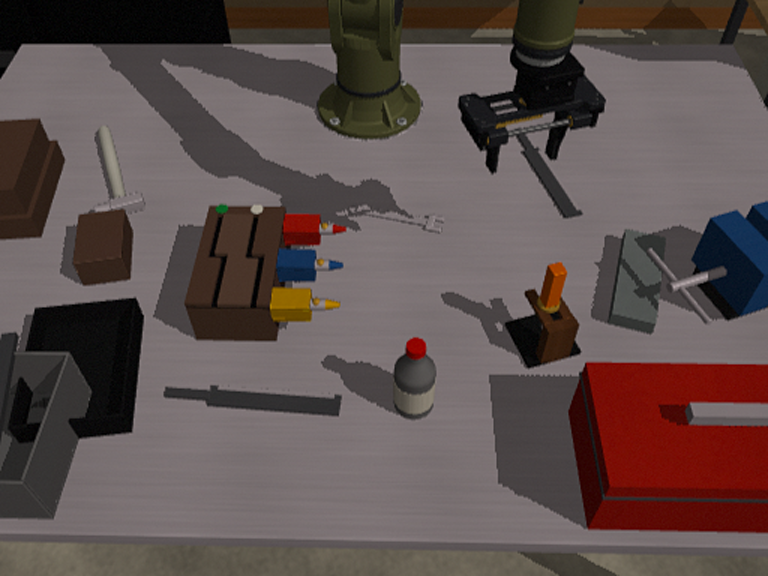

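All three sleeves are home (px 302,229 / 297,266 / 290,304), the stylus hangs upright (px 553,288) and the bottle stands. Handing in.

```bash
python3 -c "
from h import *
st(); print(sign_off())"
```

```text
t 64.85 [0.4705 0.246  0.2422] [-1.7999e+02 -4.0000e-02  1.8500e+01] F [ 0.3 -0.1  0. ] M [ 0.01 -0.02 -0.  ] w 0.0873 q [  11.    6.  -44.   97.    4.   78. -105.]
the job is handed in; nothing more can be done
None
```

The job is done and handed in at about 65 s of the 210 s allowed. No verdict was reported.

- **Sleeves:** The red, blue and yellow sleeves were all present, and none was seen knocked aside. Each is on its own bar, pushed against the die until it stopped at 11–14 N. In the last images they reach from about y -0.130 to -0.070 m, which matches home. I did not read the ball joints; the only evidence that the balls came out is that brass shows behind the sleeves in the pictures.
- **Seam:** The green disc marks seam B. I drew the tip about 5 mm deep and at about 3 cm/s, from the closed end round the step to about 5 mm past the last point. Touching the walls at the start, the step and the far end confirmed the tip was in the groove. At the start I also moved the tip sideways and back against the closed end to find the centre line.
- **Stylus and bottle:** The stylus hangs upright in its rest, within about 1 mm of where it was. The oil bottle still stands, and the gripper is open and clear of everything.
- **Disagreements:** The two cameras differed by about 5 mm in x, so I relied on touch for the final positions. The x position of the step worked out from the closed end and from the step wall differed by about 1.5 mm, within the groove's clearance.
- **Highest force seen:** One reading reached 15.5 N while I lowered onto the blue sleeve, well under the limits.

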